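Load the bolted warming drawer and switch it on

TASK

The stainless drawer warmer is bolted shut: draw its slide bolt back to the right, pull the drawer right out by the knob, and put every brioche bun from the serving board into it, each standing upright on the drawer floor. Then push the drawer fully home, slide the bolt fully home again, and last of all flip the toggle switch on top of the warmer over to the back to turn it on. Leave everything else where it is.

Things in the scene. Friction and masses are not known exactly. Their poses are not given: they have to be found in the camera images.
- warmer: Stainless drawer warmer, 181 (x) x 296 (y) x 114 mm high, fixed; origin at the centre of its underside, -x is its front. One drawer, its front 205 mm wide and almost flush with the warmer's front, lies 32 mm left (+y) of the middle; the slide bolt is on the right part of the front, the toggle on the left of the flat top, a jam jar stands on the back right of the top.
- drawer (a joint): How far the drawer is out, in m: 0 shut, 0.158 fully out (towards the warmer's -x, level). About 2 N of friction; it stays where it is left. While the bolt is home it moves only about 3 mm. If the bolt is slid home while the drawer is out, the drawer stops about 13 mm short of shut.
- drawer_floor (a point): Centre of the drawer's inner floor, on the floor's surface (30 mm above the worktop), moving with the drawer; axes as the warmer's. Floor 162 (x) x 192 (y) mm; side and back walls 22 mm high; front panel 61 mm above the floor. With the drawer fully out, the front edge of the warmer's top is at x = +69 mm; under it the opening is 64 mm high. Four buns fit, two by two.
- pull_knob (a point): Middle of the neck of the drawer's black knob, moving with the drawer: a level neck 16 mm in diameter and 26 mm long standing out of the drawer front to -x, with a head 30 mm in diameter at its end. This point lies 14 mm in front of the drawer panel, 78 mm above the worktop (36 mm below the warmer's top). Pinch it from above, across y.
- slide_bolt (a joint): Slide bolt on the warmer's front, in m: 0 home (its end stands in the keeper on the drawer front and locks the drawer), 0.034 fully drawn back to the warmer's -y (right); the drawer is free beyond about 0.024. About 1.5 N of friction; stays where it is left.
- bolt_grip (a point): On the axis of the bolt's upright grip pin, moving with the bolt: pin 10 mm in diameter with a 13 mm ball end, its top 11 mm above this point; the point is 3 mm below the level of the warmer's top and 11 mm in front of its front face. The rod, 26 mm below this point, runs in two low guides, tops 18 mm below this point, 20 mm left and 43 mm right of the pin when home.
- toggle (a joint): Toggle switch bat in rad: 0 off (leans to the warmer's front, -x), 0.8 on (leans to the back, +x). It swings about the warmer's y axis and snaps over past its centre (0.4); about 1 N at the tip flips it.
- toggle_tip (a point): Centre of the round end (11 mm diameter) of the toggle's steel bat, moving with it; the bat is 36 mm long and 8 mm thick, its pivot 6 mm above the warmer's flat top.
- board: Pale wooden serving board with a stub handle to its left (+y), fixed; plate 270 (x) x 250 (y) x 18 mm, origin at the centre of its underside. The buns stand on it.
- bun_1: Brioche bun, round, about 64 mm in diameter and 46 mm high, 45 g; origin at the centre of its underside, z up. Grasp it round its side. May be absent.
- bun_2: Brioche bun, round, about 64 mm in diameter and 51 mm high, 45 g; origin at the centre of its underside, z up. Grasp it round its side. May be absent.
- bun_3: Brioche bun, round, about 65 mm in diameter and 51 mm high, 45 g; origin at the centre of its underside, z up. Grasp it round its side. May be absent.
- bun_4: Brioche bun, round, about 64 mm in diameter and 50 mm high, 45 g; origin at the centre of its underside, z up. Grasp it round its side. May be absent.
- deck_jar: Jam jar, 60 mm in diameter, 70 mm high, standing on the back right of the warmer's top; origin at the centre of its underside. Leave it alone.
- menu_card: Small black card in a wooden foot, 45 x 78 x 62 mm, on the worktop between the warmer and the tea chest at the back; origin at the centre of its underside. Leave it alone.
- muffin_near: Dark chocolate muffin in a pale fluted case, 80 mm across, 56 mm high, on the worktop at the right; origin at the centre of its underside. Leave it alone.

How it is judged (in metres and radians):
On the way, in this order (a step that is already met when the one before it is completed fails the run):
1. the slide bolt is drawn back (value of joint slide_bolt above 0.021 m), for 0.2 s.
2. the drawer is pulled out (value of joint drawer above 0.11 m), for 0.2 s.
3. every brioche bun stands upright in the open drawer, let go (value of joint drawer above 0.08 m and x of bun_1 in the frame of drawer_floor between -0.062 and 0.062 m and y of bun_1 in the frame of drawer_floor between -0.078 and 0.078 m and z of bun_1 in the frame of drawer_floor between -0.006 and 0.01 m and angle between each of bun_1, bun_2, bun_3, bun_4's own z axis and vertical below 0.3 rad and x of bun_2 in the frame of drawer_floor between -0.062 and 0.062 m and y of bun_2 in the frame of drawer_floor between -0.078 and 0.078 m and z of bun_2 in the frame of drawer_floor between -0.006 and 0.01 m and x of bun_3 in the frame of drawer_floor between -0.062 and 0.062 m and y of bun_3 in the frame of drawer_floor between -0.078 and 0.078 m and z of bun_3 in the frame of drawer_floor between -0.006 and 0.01 m and x of bun_4 in the frame of drawer_floor between -0.062 and 0.062 m and y of bun_4 in the frame of drawer_floor between -0.078 and 0.078 m and z of bun_4 in the frame of drawer_floor between -0.006 and 0.01 m and contact force between the fingers and bun_1 below 0.1 N and contact force between the fingers and bun_2 below 0.1 N and contact force between the fingers and bun_3 below 0.1 N and contact force between the fingers and bun_4 below 0.1 N), for 0.2 s.
4. the drawer is pushed fully home (value of joint drawer below 0.006 m), for 0.2 s.
5. the slide bolt is home again (value of joint slide_bolt below 0.006 m), for 0.2 s.
6. the toggle is flipped to on (value of joint toggle above 0.7 rad), for 0.2 s.
At the end, for the whole second after the job is handed in: Every bun present stands upright (within 0.3 rad) on the drawer's floor, its centre at least 18 mm inside the walls, at rest; the drawer is shut to within 6 mm, the bolt home to within 6 mm, and the toggle on (over 0.7 of 0.8 rad) (x of bun_1 in the frame of drawer_floor between -0.062 and 0.062 m and y of bun_1 in the frame of drawer_floor between -0.078 and 0.078 m and z of bun_1 in the frame of drawer_floor between -0.006 and 0.01 m and angle between each of bun_1, bun_2, bun_3, bun_4's own z axis and vertical below 0.3 rad and x of bun_2 in the frame of drawer_floor between -0.062 and 0.062 m and y of bun_2 in the frame of drawer_floor between -0.078 and 0.078 m and z of bun_2 in the frame of drawer_floor between -0.006 and 0.01 m and x of bun_3 in the frame of drawer_floor between -0.062 and 0.062 m and y of bun_3 in the frame of drawer_floor between -0.078 and 0.078 m and z of bun_3 in the frame of drawer_floor between -0.006 and 0.01 m and x of bun_4 in the frame of drawer_floor between -0.062 and 0.062 m and y of bun_4 in the frame of drawer_floor between -0.078 and 0.078 m and z of bun_4 in the frame of drawer_floor between -0.006 and 0.01 m and value of joint each of drawer, slide_bolt below 0.006 m and value of joint toggle above 0.7 rad and linear speed of each of bun_1, bun_2, bun_3, bun_4 below 0.02 m/s); the robot touches nothing.
It fails at once if the jar standing on the warmer is moved more than 3 cm (distance of deck_jar from where it was at the start of the episode above 0.03 m).
It fails at once if the menu card is moved more than 3 cm (distance of menu_card from where it was at the start of the episode above 0.03 m).
It fails at once if the chocolate muffin is moved more than 3 cm (distance of muffin_near from where it was at the start of the episode above 0.03 m).
Of bun_1, bun_2, bun_3, bun_4 only 2 to 4 are there at a start; the rules pass over those that are not, and their reading is None.
At some moment in a run one of bun_1, bun_2, bun_3, bun_4 may be knocked a few centimetres aside while the robot is not near it.
Once in a run the grip may slacken for a moment while it holds something.
It also fails if it takes over 210 s, if anything falls off the work surface, if the arm or the gripper's body presses on something with over 40 N, if the wrist force passes 120 N, or if a joint passes its speed limit or range.

ROBOT

A 7-joint arm with a two-finger parallel gripper is mounted at the origin on a cart in front of the work surface, level with it; the furniture and walls round the work are solid. World frame = base frame: x ahead of the robot, y to its left, z up, the work surface at z = 0. Lengths are in mm, angles in rad, forces in N, time in s.
With the tool pointing down it reaches from about 425 to 950 mm from the base axis. Payload 4.7 kg.
Tool frame: the origin (TCP) lies on the centre line of the jaws, within the pads' length; the fingertips stand 14 mm ahead of it and the grasp point (between the pads) lies 5 mm behind it; z points along the fingers, y is the line along which they close (so a half turn about z gives the same grasp; the last joint's range is limited). The gripper opens to 85 mm and grips with 20 to 120 N. Pads are 22 mm wide; open, the fingers measure 114 mm over their backs; the gripper's body (76 mm by 85 mm) begins 54 mm behind the grasp point. The pads swing forward as they close: fully open they stand 13 mm farther back than shut.
Start: joints at [-0.029, 0.469, -0.049, 1.532, 0.024, 1.141, -0.082], TCP at [675.016, 0.045, 245.335] pointing down, gripper open.
Joint ranges: [-2.59, 2.59], [-0.33, 1.99], [-1.39, 1.29], [0.1, 2.45], [-1.04, 4.18], [0.21, 1.99], [-2.66, 2.66]. Speed limits (rad/s): [2.57, 2.57, 3.14, 3.14, 3.14, 3.14, 3.14].

INTERFACE

Orientations are given as a unit quaternion [x, y, z, w].
In Python, from plant import env gives the robot as it stands.
- The arm moves only by the tool run_rows, called after "Emit:" as name(argument=value, ...) on one line, values as JSON. Schema: {"type":"object","properties":{"rows":{"type":"array","items":{"type":"object","properties":{"tx":{"type":"number"},"ty":{"type":"number"},"tz":{"type":"number"},"spin":{"type":"number"},"finger_gap":{"type":"number"}},"additionalProperties":false,"required":["finger_gap"]},"minItems":1,"maxItems":5},"only":{"type":"string"},"quiet":{"type":"boolean"},"lines":{"type":"string"}},"required":["rows"],"additionalProperties":false}. rows is a list of rows, 1 to 5 of them, each an object with the fields tx, ty, tz (the shift in a scale on which 1.0 is 400 mm), spin (a turn about the tool's z in a scale on which 1.0 is 180 degrees), finger_gap (the finger opening in mm); a field left out counts as zero (the opening has to be given); each row shifts and turns the commanded pose from where the row before left it, along the tool's axes as they then stand; what a row does not reach is not made up. A row lasts 1/12 s, in which the tool goes at most 41.7 mm and 0.125 rad, less where a joint would pass 70% of its speed; a pose out of reach is approached as far as the arm can. The fingers move at their own pace and stop on an object; the grip force is fixed at half the most. Time passes only in rows, so rows that do not move let the fingers close. The tool returns the time, the measured TCP pose, the force, the opening and the grip force at its end. only (a regular expression) keeps the lines of the reply that match it, lines (a string "A,B") keeps lines A to B, and quiet returns only ok. Input that does not fit is refused with a message, and nothing moves.
- env.read_state(): the state, without advancing time (a new reading comes with each control period).
- env.capture(name): name is "scene" or "side" or "wrist"; returns a dict with "img" (420x560x3 uint8, red, green, blue), "range_z" (420x560 float32, mm along the optical axis (not along the pixel's ray), 0 where there is no reading), "K" (3x3 intrinsics, pixels), "T" (4x4, takes a point from camera to world coordinates); the wrist camera has in their place "tool_from_camera" (4x4, takes a point from camera to tool coordinates, whose origin is the TCP and whose axes are the flange's). Camera axes: x right, y down, z forward; pixel columns grow to the right and rows downward; lengths in mm; the calibration is good to about 2 mm. A picture is of the moment at which its call begins: read the wrist's pose just before it.
- env.job_done(): hands the job in; it is judged then, once.
The state is a dict: "time": time; "q": joint angles; "qd": joint speeds; "effort": joint torques, N m; "ee_pos": TCP position; "tcp_rot": TCP orientation; "contact_force": force on the tool from outside, world axes, zero at the start; "moment": the same for the moment, N m; "finger_gap": finger opening in mm; "finger_force": force on a finger pad.
Only numpy, scipy, OpenCV 4.12 (cv2) and the standard library are available. Lean on these libraries where they do the work, as an engineer would, in place of code of your own. Each camera call takes 0.05 s, during which the arm holds its last target. There are 200 camera calls.

## Working session

There is one attempt and no reset: what is moved stays moved. The work goes in short steps, Python scripts to look and compute and a tool call to move; the robot and the scene stay as the last step left them, time stands still between calls to the robot, and variables do not carry over. Pictures are saved under pics/ and viewed, at most 17 in all, crops included, and the job is handed in when it is done.

```bash
ls; mkdir -p pics; cat > h.py <<'E'
import numpy as np, cv2
from plant import env
from scipy.spatial.transform import Rotation as R
def snap(n,f):
    s=env.read_state(); c=env.capture(n)
    cv2.imwrite('pics/'+f+'.png',c['img'][:,:,::-1])
    if 'T' in c: T=np.array(c['T'])
    else:
        W=np.eye(4); W[:3,:3]=R.from_quat(s['tcp_rot']).as_matrix(); W[:3,3]=s['ee_pos']; T=W@np.array(c['tool_from_camera'])
    np.savez('pics/'+f+'.npz',z=c['range_z'],K=c['K'],T=T,img=c['img'])
def load(f):
    d=np.load('pics/'+f+'.npz'); z=d['z'];K=d['K'];T=d['T']
    v,u=np.mgrid[:z.shape[0],:z.shape[1]]
    P=np.stack([(u-K[0,2])/K[0,0]*z,(v-K[1,2])/K[1,1]*z,z],-1)
    return P@T[:3,:3].T+T[:3,3], z, d['img']
E
python3 - <<'E'
from h import *
s=env.read_state(); print(s['ee_pos'],s['tcp_rot'],s['time'],s['finger_gap'])
print(R.from_quat(s['tcp_rot']).as_matrix().round(3))
snap('scene','s0');snap('side','d0');snap('wrist','w0')
E
```

```text
pics
plant.py
[6.74442775e+02 2.20153852e-03 2.44253235e+02] [ 7.07101577e-01  7.07111289e-01 -7.23911660e-04 -6.78760146e-04] 0.0 85.53501409050693
[[-0.     1.    -0.002]
 [ 1.     0.    -0.   ]
 [-0.    -0.002 -1.   ]]
```

View pics/s0.png

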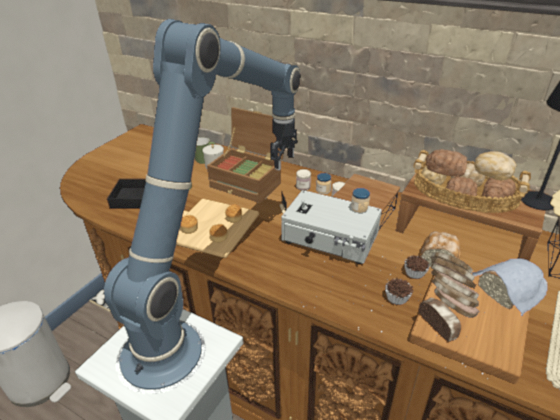

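View pics/d0.png

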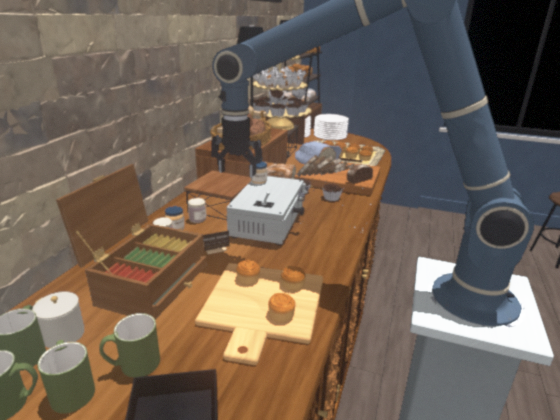

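Three buns on the board (scene ≈(190,222), (218,233), (234,211)). The warmer is right of it and slightly turned. Next I measure them from depth.

```bash
python3 - <<'E'
from h import *
for f in ['s0','d0']:
    P,z,img=load(f); v=z>0
    m=v&(abs(P[...,2]-114)<5)&(P[...,0]>350)&(P[...,0]<1000)&(P[...,1]<200)&(P[...,1]>-500)
    m=m.astype(np.uint8); n,l,st,c=cv2.connectedComponentsWithStats(m)
    for i in range(1,n):
        if st[i,4]>400:
            pts=P[l==i][:,:2].astype(np.float32); print(f,'top',st[i],np.median(P[l==i][:,2]),cv2.minAreaRect(pts),cv2.boxPoints(cv2.minAreaRect(pts)).round(0).tolist())
    m=v&(P[...,2]>40)&(P[...,2]<80)&(P[...,0]>350)&(P[...,0]<900)&(P[...,1]>0)&(P[...,1]<500)
    n,l,st,c=cv2.connectedComponentsWithStats(m.astype(np.uint8))
    for i in range(1,n):
        if st[i,4]>30: 
            q=P[l==i]; print(f,'bun?',c[i].round(),st[i,4],q.min(0).round(),q.max(0).round())
def crop(f,r,k,o):
    x0,y0,x1,y1=r; i=cv2.imread(f'pics/{f}.png')[y0:y1,x0:x1]; cv2.imwrite(f'pics/{o}.png',cv2.resize(i,None,fx=k,fy=k,interpolation=cv2.INTER_CUBIC))
crop('s0',(270,180,390,265),6,'c0')
E
```

```text
s0 top [ 281  190  100   51 2603] 114.9009228689365 ((646.82763671875, -194.00686645507812), (201.70323181152344, 300.4316711425781), 2.77327299118042) [[539.0, -49.0], [553.0, -349.0], [755.0, -339.0], [740.0, -39.0]]
s0 bun? [211. 157.] 88 [831. 436.  42.] [897. 498.  80.]
s0 bun? [244. 184.] 651 [684. 131.  40.] [881. 385.  80.]
s0 bun? [302. 178.] 106 [873.  15.  40.] [900.  73.  76.]
s0 bun? [284. 198.] 36 [694.   7.  43.] [765.  69.  67.]
s0 bun? [233. 211.] 195 [537. 128.  40.] [593. 190.  71.]
s0 bun? [189. 222.] 213 [409. 232.  40.] [468. 290.  72.]
s0 bun? [218. 231.] 215 [417. 110.  40.] [477. 168.  70.]
d0 top [ 226  176   79   40 1814] 112.81459612443007 ((644.8666381835938, -193.2781524658203), (195.8197784423828, 303.0901794433594), 4.181701183319092) [[536.0, -49.0], [558.0, -352.0], [754.0, -337.0], [731.0, -35.0]]
d0 bun? [168. 224.] 65 [877.  26.  50.] [900.  67.  71.]
d0 bun? [215. 236.] 165 [700.   9.  40.] [758.  66.  64.]
d0 bun? [150. 287.] 1789 [700. 135.  40.] [883. 388.  80.]
d0 bun? [247. 269.] 369 [539. 137.  40.] [599. 194.  68.]
d0 bun? [292. 275.] 373 [421. 115.  40.] [481. 177.  64.]
d0 bun? [281. 304.] 523 [409. 239.  40.] [470. 298.  69.]
d0 bun? [ 72. 318.] 271 [833. 450.  40.] [848. 500.  80.]
d0 bun? [135. 330.] 453 [652. 452.  40.] [705. 499.  80.]
d0 bun? [153. 345.] 147 [627. 466.  40.] [636. 500.  80.]
d0 bun? [209. 371.] 58 [489. 488.  40.] [518. 500.  49.]
```

View pics/c0.png

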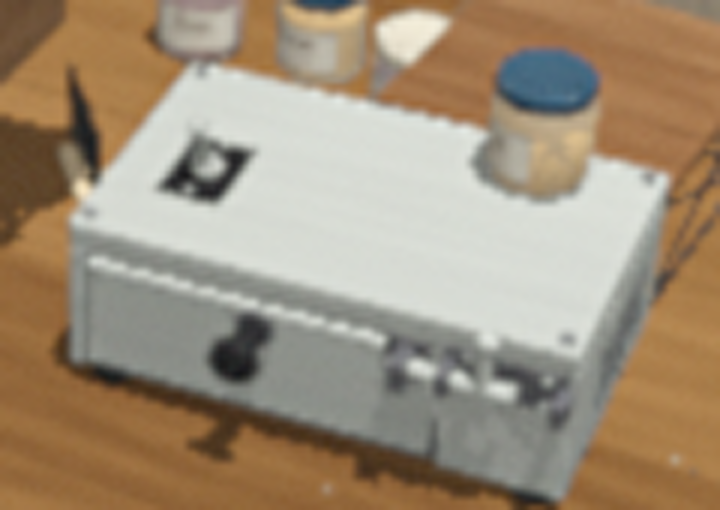

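View pics/w0.png

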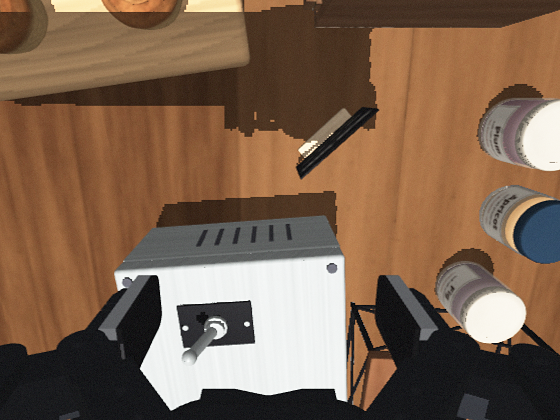

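The wrist view shows the toggle at (200,340), leaning to the front (left in the image), and that image-up is world +y. I'll move over the warmer's front and turn the jaws across y.

Careful with the scale: shifts go in shares of 400 mm and turns go in shares of 180 degrees. That gives: -38 mm / 400 = -0.095, -30 mm / 400 = -0.075.

```bash
python3 -c "
from h import *
c=env.capture('wrist');print(np.array(c['tool_from_camera']).round(3))"
```

```text
[[-1.00000e-03 -9.56000e-01 -2.94000e-01  7.46590e+01]
 [ 1.00000e+00 -0.00000e+00 -1.00000e-03  7.63000e-01]
 [ 1.00000e-03 -2.94000e-01  9.56000e-01 -1.28796e+02]
 [ 0.00000e+00  0.00000e+00  0.00000e+00  1.00000e+00]]
```

Emit:
run_rows(rows=[{"tx":-0.095, "ty":-0.075, "finger_gap":85}, {"tx":-0.095, "ty":-0.075, "finger_gap":85}, {"tx":-0.095, "ty":-0.075, "finger_gap":85}, {"tx":-0.095, "ty":-0.075, "finger_gap":85}, {"tx":-0.095, "ty":-0.05, "finger_gap":85}])

```text
time: 0.62
ee_pos: [550.1, -168.1, 245.2]
tcp_rot: [0.707, 0.708, -0.0, -0.001]
contact_force: [0.8, -0.3, 0.2]
finger_gap: 85.1
finger_force: 0.0
```

Emit:
run_rows(rows=[{"spin":-0.0398, "finger_gap":85}, {"spin":-0.0398, "finger_gap":85}, {"spin":-0.0398, "finger_gap":85}, {"spin":-0.0398, "finger_gap":85}, {"spin":-0.0398, "finger_gap":85}])

```text
time: 1.03
ee_pos: [552.1, -167.7, 245.2]
tcp_rot: [0.453, 0.892, 0.0, -0.0]
contact_force: [0.6, 0.3, -0.3]
finger_gap: 84.7
finger_force: 0.0
```

Emit:
run_rows(rows=[{"spin":-0.0398, "finger_gap":85}, {"spin":-0.0398, "finger_gap":85}, {"spin":-0.0398, "finger_gap":85}, {"spin":-0.0398, "finger_gap":85}, {"spin":-0.0398, "finger_gap":0}])

```text
time: 1.45
ee_pos: [552.2, -167.7, 245.2]
tcp_rot: [0.157, 0.988, 0.0, -0.0]
contact_force: [0.0, -0.3, -0.4]
finger_gap: 75.0
finger_force: 0.0
```

Emit:
run_rows(rows=[{"spin":-0.0398, "finger_gap":0}, {"spin":-0.0398, "finger_gap":0}, {"spin":-0.0382, "finger_gap":0}, {"finger_gap":0}, {"finger_gap":0}])

```text
time: 1.87
ee_pos: [552.2, -167.8, 245.2]
tcp_rot: [-0.023, 1.0, 0.0, -0.0]
contact_force: [-0.8, 0.4, 0.2]
finger_gap: 12.0
finger_force: 0.0
```

```bash
python3 -c "
from h import *
s=env.read_state();print(s['ee_pos'],R.from_quat(s['tcp_rot']).as_matrix().round(3),s['q'])
snap('wrist','w1')"
```

```text
[ 552.16176876 -167.77078956  245.16480906] [[-0.999 -0.046 -0.   ]
 [-0.046  0.999  0.   ]
 [ 0.     0.    -1.   ]] [ 0.45140588  0.32685657 -0.29057519  1.75948777  0.10482184  1.07063358
  1.74169804]
```

View pics/w1.png

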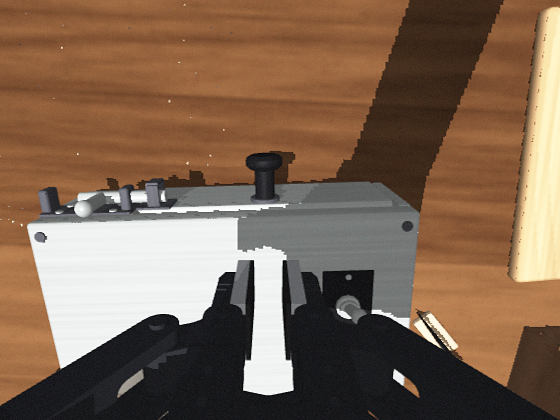

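Top front edge runs (30,222)–(415,210). The bolt's ball is at (83,207), the knob neck at (264,180), and the toggle at (350,305) with its tip towards (365,318).

```bash
python3 - <<'E'
from h import *
P,z,img=load('w1'); P0,z0,i0=load('w0')
for n,u,v in [('ball',83,207),('ballup',86,203),('neck',264,176),('neck2',264,190),('head',264,160),('keeperguide',125,195),('tog',348,305),('togtip',366,318),('screwR',40,237),('screwL',407,226)]: print(n,P[v,u].round(1))
for n,u,v in [('tog',214,327),('tip',187,357),('mid',200,342),('sc',331,267)]: print('w0',n,P0[v,u].round(1))
# front edge
e=[]
for u in range(60,231,10):
    col=P[:,u]; k=[v for v in range(150,300) if abs(col[v,2]-114)<2.5]
    if k: e.append(P[k[0],u])
e=np.array(e); print(e.round(1)[::3]); print(np.polyfit(e[:,1],e[:,0],1))
e=[]
for u in range(140,330,10):
    col=P0[:,u]; k=[v for v in range(220,300) if abs(col[v,2]-114)<2.5]
    if k: e.append(P0[k[0],u])
e=np.array(e); print('left edge',np.polyfit(e[:,0],e[:,1],1)); print(e[::5].round(1))
# ball: points above 118 near front
m=(P[...,2]>116)&(P[...,2]<130)&(P[...,0]<560)&(P[...,1]<-200); q=P[m]; print(len(q),q.min(0),q.max(0),q.mean(0))
m=(P0[...,2]>140)&(P0[...,2]<170)&(P0[...,0]<650)&(P0[...,1]<-60)&(P0[...,1]>-130); q=P0[m]; print(len(q),q.min(0),q.max(0),q.mean(0))
E
```

```text
ball [ 558.8 -300.4  121.4]
ballup [ 556.9 -299.9  117.4]
neck [ 537.9 -171.9   85.3]
neck2 [ 549.  -171.4   86.7]
head [ 524.1 -172.4   91.4]
keeperguide [ 556.1 -280.3   94.2]
tog [ 625.3 -104.1  128.6]
togtip [ 539.5 -139.5  278.4]
screwR [ 585.8 -338.   115.6]
screwL [564.5 -64.  115.8]
w0 tog [632.4 -98.  123.9]
w0 tip [618.4 -98.7 158. ]
w0 mid [624.6 -98.2 142.1]
w0 sc [723.2 -49.8 116.3]
[[ 574.8 -323.1  113.1]
 [ 556.9 -298.3  114.8]
 [ 571.  -277.8  113.7]
 [ 569.1 -255.4  113.8]
 [ 567.2 -233.4  112. ]
 [ 565.4 -211.   111.8]]
[-5.52631429e-02  5.54375745e+02]
left edge [ 7.65097931e-02 -9.70539513e+01]
[[574.7 -53.  111.7]
 [614.2 -50.1 112.4]
 [653.1 -46.8 112. ]
 [691.8 -44.  112.7]]
123 [ 554.86999016 -308.2405833   116.07312366] [ 559.98148727 -296.45103052  122.87213218] [ 557.72858583 -301.44890904  119.79332614]
355 [ 613.09651529 -106.01503956  140.13570384] [628.68157214 -96.77562625 159.4628787 ] [ 621.20449738 -100.09618036  151.66851339]
```

Scaled: -35 mm / 400 = -0.0875, -32 mm / 400 = -0.08, -0.031 rad / 3.1416 = -0.0099.

```bash
cat > g.py <<'E'
import sys
from h import *
s=env.read_state();p=np.array(s['ee_pos']);M=R.from_quat(s['tcp_rot']).as_matrix()
t=np.array([float(a) for a in sys.argv[1:4]])
print('pos',p.round(1),'yaw',np.arctan2(-M[1,0],-M[0,0]).round(4),'tool delta',(M.T@(t-p)).round(1))
E
```

Emit:
run_rows(rows=[{"spin":-0.0099, "finger_gap":0}, {"tx":0.005, "ty":-0.0875, "finger_gap":0}, {"tx":0.005, "ty":-0.0875, "finger_gap":0}, {"tx":0.005, "ty":-0.08, "finger_gap":0}, {"finger_gap":0}])

```text
time: 2.33
ee_pos: [552.8, -278.7, 244.9]
tcp_rot: [-0.034, 0.999, -0.003, -0.001]
contact_force: [0.0, -1.5, -0.2]
finger_gap: 0.0
finger_force: 0.0
```

```bash
python3 g.py 554 -270 118
```

```text
pos [ 552.8 -278.7  244.9] yaw 0.0673 tool delta [ -1.9   9.2 126.9]
```

Scaled: 35 mm / 400 = 0.0875, 30 mm / 400 = 0.075, -0.01 rad / 3.1416 = -0.0032.

Emit:
run_rows(rows=[{"tx":-0.0025, "ty":0.0225, "spin":-0.0032, "finger_gap":0}, {"tz":0.0875, "finger_gap":0}, {"tz":0.0875, "finger_gap":0}, {"tz":0.075, "finger_gap":0}, {"finger_gap":0}])

```text
time: 2.75
ee_pos: [551.0, -257.3, 139.3]
tcp_rot: [-0.046, 0.999, 0.003, -0.005]
contact_force: [-0.9, -0.5, -0.6]
finger_gap: -0.2
finger_force: 0.0
```

```bash
python3 g.py 554 -270 118
```

```text
pos [ 551.  -257.3  139.3] yaw 0.0914 tool delta [ -2.1 -13.   21.2]
```

Emit:
run_rows(rows=[{"finger_gap":0}, {"finger_gap":0}, {"finger_gap":0}])

```text
time: 3.0
ee_pos: [556.6, -260.7, 147.9]
tcp_rot: [-0.045, 0.999, -0.001, 0.002]
contact_force: [0.5, 0.1, 0.1]
finger_gap: -0.1
finger_force: 0.0
```

```bash
python3 g.py 554 -270 118
```

```text
pos [ 556.6 -260.7  147.9] yaw 0.0904 tool delta [ 3.5 -9.  29.9]
```

Scaled: 10 mm / 400 = 0.025, -9 mm / 400 = -0.0225, 0.013 rad / 3.1416 = 0.0041.

Emit:
run_rows(rows=[{"tx":0.0075, "ty":-0.0225, "tz":0.025, "spin":0.0041, "finger_gap":0}, {"tz":0.025, "finger_gap":0}, {"tz":0.025, "finger_gap":0}, {"finger_gap":0}, {"finger_gap":0}])

```text
time: 3.42
ee_pos: [551.9, -269.7, 114.1]
tcp_rot: [-0.039, 0.999, 0.001, -0.001]
contact_force: [0.6, -0.3, -0.5]
finger_gap: -0.1
finger_force: 0.0
```

```bash
python3 g.py 554 -270 118
```

```text
pos [ 551.9 -269.7  114.1] yaw 0.0771 tool delta [-2.  -0.5 -3.9]
```

Scaled: -9 mm / 400 = -0.0225, -8 mm / 400 = -0.02.

Emit:
run_rows(rows=[{"ty":-0.0225, "tz":-0.0075, "finger_gap":0}, {"ty":-0.0225, "finger_gap":0}, {"ty":-0.0225, "finger_gap":0}, {"ty":-0.02, "finger_gap":0}, {"finger_gap":0}])

```text
time: 3.83
ee_pos: [555.6, -307.9, 118.7]
tcp_rot: [-0.037, 0.999, -0.001, 0.001]
contact_force: [0.7, -0.3, -0.1]
finger_gap: -0.5
finger_force: 0.0
```

Emit:
run_rows(rows=[{"ty":-0.0125, "finger_gap":0}, {"ty":-0.0125, "finger_gap":0}, {"ty":-0.01, "finger_gap":0}, {"finger_gap":0}, {"finger_gap":0}])

```text
time: 4.25
ee_pos: [556.3, -317.3, 118.4]
tcp_rot: [-0.039, 0.999, 0.001, -0.0]
contact_force: [-1.1, 4.6, 2.5]
finger_gap: -0.3
finger_force: 2.4
```

```bash
python3 g.py 554 -316 118
```

```text
pos [ 556.3 -317.3  118.4] yaw 0.0782 tool delta [2.2 1.4 0.4]
```

Scaled: -6 mm / 400 = -0.015.

Emit:
run_rows(rows=[{"ty":-0.015, "finger_gap":0}, {"ty":-0.015, "finger_gap":0}, {"finger_gap":0}, {"finger_gap":0}])

```text
time: 4.58
ee_pos: [556.6, -318.9, 118.3]
tcp_rot: [-0.042, 0.999, 0.008, -0.004]
contact_force: [-8.2, 22.5, 14.0]
finger_gap: 0.3
finger_force: 11.9
```

Emit:
run_rows(rows=[{"ty":-0.01, "finger_gap":0}, {"ty":-0.01, "finger_gap":0}, {"finger_gap":0}, {"finger_gap":0}])

```text
time: 4.92
ee_pos: [556.7, -319.7, 118.4]
tcp_rot: [-0.044, 0.999, 0.013, -0.006]
contact_force: [-13.3, 34.3, 20.8]
finger_gap: -0.4
finger_force: 18.4
```

```bash
python3 -c "
from h import *
snap('wrist','w2')"
```

```text
(no output)
```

View pics/w2.png

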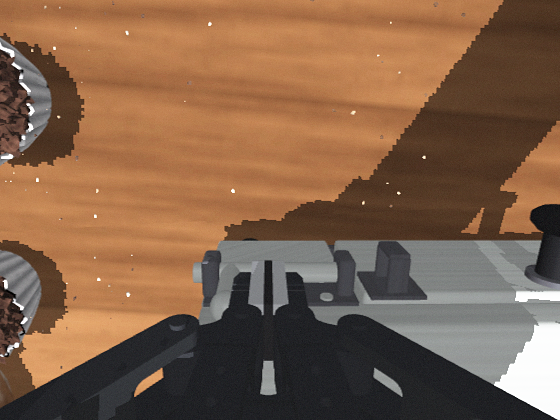

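The bolt is fully drawn: the pin is beside the fingers at (225,280), the rod end is at the left guide, and the keeper at (393,262) is empty. Back off and go to the knob.

Scaled: -20 mm / 400 = -0.05, 12 mm / 400 = 0.03.

Emit:
run_rows(rows=[{"ty":0.03, "finger_gap":0}, {"ty":0.025, "finger_gap":0}, {"tz":-0.05, "finger_gap":0}, {"tz":-0.05, "finger_gap":50}, {"finger_gap":50}])

```text
time: 5.38
ee_pos: [558.4, -319.2, 162.3]
tcp_rot: [-0.038, 0.999, -0.003, 0.003]
contact_force: [0.2, -0.9, 0.8]
finger_gap: 23.1
finger_force: 0.0
```

```bash
python3 g.py 547 -171.5 140
```

```text
pos [ 558.4 -319.2  162.3] yaw 0.0763 tool delta [  0.2 148.2  21.5]
```

Scaled: 36 mm / 400 = 0.09.

Emit:
run_rows(rows=[{"ty":0.09, "finger_gap":50}, {"ty":0.09, "finger_gap":50}, {"ty":0.09, "finger_gap":50}, {"ty":0.09, "finger_gap":50}, {"finger_gap":50}])

```text
time: 5.8
ee_pos: [545.1, -165.3, 158.1]
tcp_rot: [-0.044, 0.999, 0.002, -0.0]
contact_force: [0.2, 1.9, 0.3]
finger_gap: 49.7
finger_force: 0.0
```

Emit:
run_rows(rows=[{"finger_gap":50}, {"finger_gap":50}, {"finger_gap":50}])

```text
time: 6.05
ee_pos: [545.1, -175.5, 158.0]
tcp_rot: [-0.037, 0.999, -0.001, 0.0]
contact_force: [0.5, -0.6, 0.3]
finger_gap: 49.8
finger_force: 0.0
```

```bash
python3 g.py 547 -171.5 80
```

```text
pos [ 545.1 -175.5  158. ] yaw 0.0743 tool delta [-2.2  4.  78. ]
```

Scaled: 25 mm / 400 = 0.0625, 18 mm / 400 = 0.045.

Emit:
run_rows(rows=[{"tx":-0.005, "ty":0.01, "tz":0.0625, "finger_gap":50}, {"tz":0.0625, "finger_gap":50}, {"tz":0.045, "finger_gap":50}, {"tz":0.02, "finger_gap":50}, {"finger_gap":50}])

```text
time: 6.47
ee_pos: [545.4, -170.4, 80.2]
tcp_rot: [-0.037, 0.999, 0.0, -0.002]
contact_force: [-1.3, -0.9, 0.6]
finger_gap: 50.0
finger_force: 0.0
```

Emit:
run_rows(rows=[{"finger_gap":0}, {"finger_gap":0}, {"finger_gap":0}, {"finger_gap":0}, {"finger_gap":0}])

```text
time: 6.88
ee_pos: [547.8, -170.7, 83.8]
tcp_rot: [-0.038, 0.999, -0.001, 0.001]
contact_force: [-0.3, -4.3, 4.6]
finger_gap: 13.7
finger_force: 58.9
```

```bash
python3 g.py 547 -171.5 80
```

```text
pos [ 547.8 -170.7   83.8] yaw 0.0763 tool delta [ 0.9 -0.7  3.8]
```

Scaled: 20 mm / 400 = 0.05, 10 mm / 400 = 0.025.

Emit:
run_rows(rows=[{"tx":0.025, "finger_gap":0}, {"tx":0.05, "finger_gap":0}, {"tx":0.05, "finger_gap":0}, {"tx":0.05, "finger_gap":0}, {"tx":0.05, "finger_gap":0}])

```text
time: 7.3
ee_pos: [459.2, -177.5, 83.8]
tcp_rot: [-0.038, 0.999, -0.001, 0.004]
contact_force: [2.4, -4.8, 7.8]
finger_gap: 13.4
finger_force: 63.7
```

Emit:
run_rows(rows=[{"tx":0.05, "finger_gap":0}, {"tx":0.05, "finger_gap":0}, {"tx":0.0375, "finger_gap":0}, {"tx":0.02, "finger_gap":0}, {"finger_gap":0}])

```text
time: 7.72
ee_pos: [393.9, -182.6, 83.8]
tcp_rot: [-0.038, 0.999, -0.001, 0.001]
contact_force: [-2.1, -4.5, 8.9]
finger_gap: 13.7
finger_force: 60.6
```

Emit:
run_rows(rows=[{"tx":0.0125, "finger_gap":0}, {"finger_gap":0}, {"finger_gap":0}])

```text
time: 7.97
ee_pos: [390.7, -182.8, 83.8]
tcp_rot: [-0.038, 0.999, -0.001, 0.002]
contact_force: [-1.0, -4.1, 9.2]
finger_gap: 13.7
finger_force: 60.4
```

```bash
python3 g.py 390 -183 80
```

```text
pos [ 390.7 -182.8   83.8] yaw 0.0765 tool delta [ 0.8 -0.1  3.8]
```

Scaled: -35 mm / 400 = -0.0875, -20 mm / 400 = -0.05.

Emit:
run_rows(rows=[{"finger_gap":45}, {"finger_gap":45}, {"finger_gap":45}, {"tz":-0.05, "finger_gap":45}, {"tz":-0.0875, "finger_gap":85}])

```text
time: 8.38
ee_pos: [386.4, -179.4, 134.8]
tcp_rot: [-0.039, 0.999, 0.003, -0.004]
contact_force: [0.5, 0.4, -0.1]
finger_gap: 55.7
finger_force: 0.0
```

Emit:
run_rows(rows=[{"tz":-0.095, "finger_gap":85}, {"tz":-0.095, "finger_gap":85}, {"tz":-0.075, "finger_gap":85}, {"tx":-0.035, "ty":0.0875, "finger_gap":85}, {"tx":-0.035, "ty":0.0875, "finger_gap":85}])

```text
time: 8.8
ee_pos: [412.6, -109.7, 245.2]
tcp_rot: [-0.036, 0.999, -0.001, 0.002]
contact_force: [-0.6, -0.3, -0.7]
finger_gap: 84.8
finger_force: 0.0
```

Emit:
run_rows(rows=[{"tx":-0.035, "ty":0.0875, "finger_gap":85}, {"tx":-0.035, "ty":0.0875, "finger_gap":85}, {"tx":-0.035, "ty":0.0875, "finger_gap":85}, {"tx":-0.035, "ty":0.0875, "finger_gap":85}, {"tx":-0.035, "ty":0.0875, "finger_gap":85}])

```text
time: 9.22
ee_pos: [467.5, 72.8, 242.9]
tcp_rot: [-0.039, 0.999, 0.0, -0.001]
contact_force: [1.2, -0.6, -0.1]
finger_gap: 84.7
finger_force: 0.0
```

Emit:
run_rows(rows=[{"tx":-0.035, "ty":0.0875, "finger_gap":85}, {"tx":-0.035, "ty":0.0875, "finger_gap":85}, {"tx":-0.0275, "ty":0.0875, "finger_gap":85}, {"finger_gap":85}, {"finger_gap":85}])

```text
time: 9.63
ee_pos: [497.8, 181.1, 242.6]
tcp_rot: [-0.041, 0.999, 0.001, -0.001]
contact_force: [0.5, -0.3, -0.4]
finger_gap: 85.2
finger_force: 0.0
```

Emit:
run_rows(rows=[{"finger_gap":85}, {"finger_gap":85}])

```text
time: 9.8
ee_pos: [498.5, 176.7, 242.8]
tcp_rot: [-0.038, 0.999, -0.001, -0.001]
contact_force: [0.2, -0.6, -0.2]
finger_gap: 85.2
finger_force: 0.0
```

```bash
cat > b.py <<'E'
from h import *
import sys
f=sys.argv[1]; snap('wrist',f); P,z,img=load(f)
h=img.astype(int)
m=(z>0)&(P[...,2]>36)&(P[...,2]<75)&(P[...,0]>360)&(P[...,0]<640)&(P[...,1]>50)&(P[...,1]<340)&(h[...,0]-h[...,2]>30)
n,l,st,c=cv2.connectedComponentsWithStats(m.astype(np.uint8))
for i in range(1,n):
    if st[i,4]>200:
        q=P[l==i]; (x,y),r=cv2.minEnclosingCircle(q[:,:2].astype(np.float32)); print(c[i].round(),st[i,4],'c',round(x,1),round(y,1),'r',round(r,1),'bbox',q.min(0).round(),q.max(0).round())
E
python3 b.py w3; python3 g.py 439 265 50
```

```text
[374. 128.] 4669 c 443.8 263.1 r 32.5 bbox [412. 231.  37.] [475. 295.  70.]
[231. 131.] 4404 c 454.7 141.1 r 32.1 bbox [423. 109.  47.] [486. 173.  66.]
[245. 258.] 3420 c 572.6 159.1 r 32.0 bbox [541. 128.  36.] [603. 190.  70.]
pos [498.7 176.5 243. ] yaw 0.0749 tool delta [ 52.8  92.9 192.9]
```

View pics/w3.png

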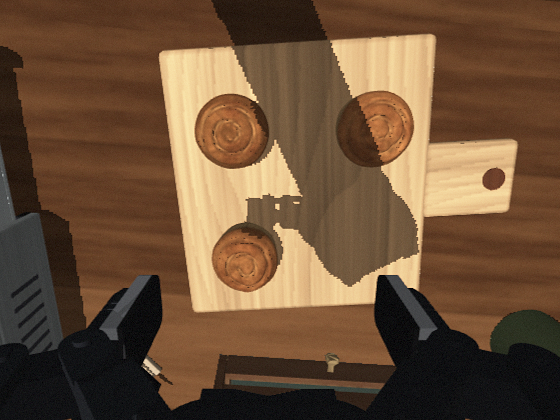

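Three buns in view, at (374,128), (231,131) and (245,258), all well separated. Grasping the far one (572,159) first.

Scaled: 35 mm / 400 = 0.0875, 30 mm / 400 = 0.075.

```bash
python3 g.py 572.3 159.3 47
```

```text
pos [498.7 176.5 243. ] yaw 0.0749 tool delta [-72.3 -22.5 196. ]
```

Emit:
run_rows(rows=[{"tx":-0.0625, "ty":-0.02, "tz":0.05, "finger_gap":85}, {"tx":-0.0625, "ty":-0.02, "tz":0.075, "finger_gap":85}, {"tx":-0.06, "ty":-0.0175, "tz":0.0875, "finger_gap":85}, {"tz":0.0875, "finger_gap":85}, {"finger_gap":85}])

```text
time: 10.27
ee_pos: [570.5, 156.6, 117.6]
tcp_rot: [-0.036, 0.999, -0.002, -0.006]
contact_force: [-2.0, -1.0, 0.0]
finger_gap: 84.7
finger_force: 0.0
```

```bash
python3 g.py 572.3 159.3 47
```

```text
pos [570.5 156.6 117.6] yaw 0.0729 tool delta [-2.9  2.8 70.5]
```

Scaled: 25 mm / 400 = 0.0625, 18 mm / 400 = 0.045.

Emit:
run_rows(rows=[{"ty":0.005, "tz":0.0625, "finger_gap":85}, {"tz":0.0625, "finger_gap":85}, {"tz":0.045, "finger_gap":85}, {"finger_gap":85}, {"finger_gap":85}])

```text
time: 10.68
ee_pos: [573.4, 162.8, 57.5]
tcp_rot: [-0.038, 0.999, -0.0, 0.0]
contact_force: [0.3, -0.0, 1.4]
finger_gap: 84.6
finger_force: 0.0
```

```bash
python3 g.py 572.3 159.3 47
```

```text
pos [573.4 162.8  57.5] yaw 0.0768 tool delta [ 1.4 -3.4 10.5]
```

Scaled: 10 mm / 400 = 0.025, -3 mm / 400 = -0.0075.

Emit:
run_rows(rows=[{"tx":0.0025, "ty":-0.0075, "tz":0.025, "finger_gap":85}, {"finger_gap":20}, {"finger_gap":20}, {"finger_gap":20}, {"finger_gap":20}])

```text
time: 11.1
ee_pos: [573.5, 160.3, 48.1]
tcp_rot: [-0.039, 0.999, 0.0, 0.001]
contact_force: [-1.2, -0.8, 6.3]
finger_gap: 58.8
finger_force: 64.5
```

Emit:
run_rows(rows=[{"finger_gap":20}, {"finger_gap":20}, {"tz":-0.0375, "finger_gap":20}, {"tz":-0.075, "finger_gap":20}, {"tz":-0.075, "finger_gap":20}])

```text
time: 11.52
ee_pos: [572.0, 159.9, 121.8]
tcp_rot: [-0.039, 0.999, -0.0, -0.001]
contact_force: [-0.1, -0.6, -0.2]
finger_gap: 59.2
finger_force: 64.7
```

```bash
python3 g.py 511.8 -132.2 120
```

```text
pos [572.  159.9 121.8] yaw 0.0775 tool delta [  82.6 -286.6    2.1]
```

Scaled: -36 mm / 400 = -0.09, -30 mm / 400 = -0.075.

Emit:
run_rows(rows=[{"tx":0.0625, "ty":-0.075, "tz":-0.075, "finger_gap":20}, {"tx":0.0625, "ty":-0.075, "tz":-0.05, "finger_gap":20}, {"tx":0.0625, "ty":-0.075, "finger_gap":20}, {"tx":0.02, "ty":-0.09, "finger_gap":20}, {"ty":-0.09, "finger_gap":20}])

```text
time: 11.93
ee_pos: [504.9, -2.3, 166.9]
tcp_rot: [-0.04, 0.999, -0.001, 0.0]
contact_force: [1.3, -0.3, 0.3]
finger_gap: 58.9
finger_force: 64.7
```

Emit:
run_rows(rows=[{"ty":-0.09, "finger_gap":20}, {"ty":-0.09, "finger_gap":20}, {"ty":-0.075, "finger_gap":20}, {"ty":-0.0375, "finger_gap":20}, {"finger_gap":20}])

```text
time: 12.35
ee_pos: [516.1, -123.0, 166.1]
tcp_rot: [-0.035, 0.999, -0.001, 0.0]
contact_force: [-0.1, 0.2, -0.6]
finger_gap: 58.5
finger_force: 64.7
```

Emit:
run_rows(rows=[{"finger_gap":20}, {"finger_gap":20}])

```text
time: 12.52
ee_pos: [516.2, -116.4, 166.1]
tcp_rot: [-0.04, 0.999, 0.0, 0.0]
contact_force: [0.2, 1.1, -0.5]
finger_gap: 58.9
finger_force: 64.7
```

```bash
python3 g.py 511.8 -132.2 120; python3 -c "
from h import *
print(env.read_state()['finger_force']); snap('wrist','w4')"
```

```text
pos [ 516.2 -116.4  166.1] yaw 0.0791 tool delta [  5.7 -15.5  46.1]
64.73168524447829
```

View pics/w4.png

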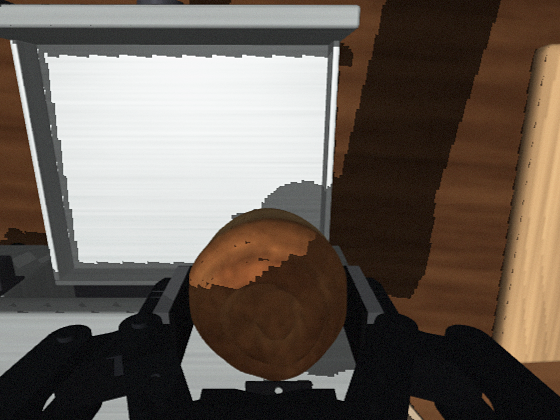

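The open drawer shows floor corners at about (45,55), (328,55), (325,262), (78,265), with the bun held over the back left. I'll fit the floor from depth to check the targets.

Scaled: 20 mm / 400 = 0.05, -15 mm / 400 = -0.0375.

```bash
python3 - <<'E'
from h import *
P,z,img=load('w4')
c=np.array([493.1,-175.8]);th=.077;ex=np.array([np.cos(th),np.sin(th)]);ey=np.array([-ex[1],ex[0]])
for n,u,v in [('fl',45,57),('fr',327,57),('bl',78,262),('left mid',55,160),('rightmid',326,120),('front mid',190,57),('back mid',180,262)]:
    p=P[v,u]; d=p[:2]-c; print(n,p.round(1),'floor frame',(d@ex).round(1),(d@ey).round(1))
E
```

```text
fl [ 428.2 -272.7   30.2] floor frame -72.2 -91.6
fr [413.6 -85.6  32.6] floor frame -72.3 96.1
bl [ 577.4 -261.8   29.9] floor frame 77.4 -92.2
left mid [ 496.9 -271.2   32.3] floor frame -3.6 -95.4
rightmid [453.6 -82.5  40.7] floor frame -32.2 96.1
front mid [ 420.6 -176.3   30.5] floor frame -72.3 5.1
back mid [ 570.8 -181.7   30.5] floor frame 77.0 -11.8
```

Emit:
run_rows(rows=[{"tx":0.0125, "ty":-0.0375, "finger_gap":20}, {"tz":0.05, "finger_gap":20}, {"finger_gap":20}, {"finger_gap":20}])

```text
time: 12.9
ee_pos: [511.7, -131.6, 145.3]
tcp_rot: [-0.04, 0.999, 0.001, -0.001]
contact_force: [-0.1, -0.4, 0.7]
finger_gap: 59.1
finger_force: 64.7
```

```bash
python3 g.py 511.8 -132.2 62
```

```text
pos [ 511.7 -131.6  145.3] yaw 0.0797 tool delta [-0.2 -0.7 83.3]
```

Scaled: 30 mm / 400 = 0.075, 28 mm / 400 = 0.07.

Emit:
run_rows(rows=[{"tz":0.075, "finger_gap":20}, {"tz":0.07, "finger_gap":20}, {"tz":0.0375, "finger_gap":20}, {"tz":0.0125, "finger_gap":20}, {"finger_gap":20}])

```text
time: 13.32
ee_pos: [512.2, -132.1, 67.4]
tcp_rot: [-0.039, 0.999, 0.001, -0.001]
contact_force: [-1.0, 0.9, -0.1]
finger_gap: 59.0
finger_force: 64.7
```

Emit:
run_rows(rows=[{"finger_gap":20}, {"finger_gap":20}])

```text
time: 13.48
ee_pos: [513.6, -133.1, 69.3]
tcp_rot: [-0.039, 0.999, -0.0, 0.001]
contact_force: [0.1, -0.6, 0.0]
finger_gap: 59.3
finger_force: 64.7
```

```bash
python3 g.py 511.8 -132.2 62
```

```text
pos [ 513.6 -133.1   69.3] yaw 0.0778 tool delta [1.8 1.  7.3]
```

Scaled: 5 mm / 400 = 0.0125, 3 mm / 400 = 0.0075.

Emit:
run_rows(rows=[{"tx":0.0025, "ty":0.0025, "tz":0.0125, "finger_gap":20}, {"tz":0.0075, "finger_gap":20}, {"finger_gap":20}, {"finger_gap":20}])

```text
time: 13.82
ee_pos: [511.6, -132.4, 60.1]
tcp_rot: [-0.039, 0.999, -0.0, 0.0]
contact_force: [-0.2, 0.5, 2.3]
finger_gap: 59.4
finger_force: 64.9
```

Emit:
run_rows(rows=[{"finger_gap":74}, {"finger_gap":74}, {"finger_gap":74}, {"tz":-0.0375, "finger_gap":74}, {"tz":-0.075, "finger_gap":74}])

```text
time: 14.23
ee_pos: [508.5, -132.1, 102.3]
tcp_rot: [-0.039, 0.999, 0.001, -0.004]
contact_force: [0.4, -0.8, -0.9]
finger_gap: 74.1
finger_force: 0.0
```

```bash
python3 g.py 511.8 -132.2 62
```

```text
pos [ 508.5 -132.1  102.3] yaw 0.0773 tool delta [-3.5 -0.5 40.2]
```

Scaled: -38 mm / 400 = -0.095, 36 mm / 400 = 0.09.

Emit:
run_rows(rows=[{"tz":-0.095, "finger_gap":85}, {"tz":-0.095, "finger_gap":85}, {"tz":-0.0625, "finger_gap":85}, {"tx":0.0125, "ty":0.09, "finger_gap":85}, {"tx":0.0125, "ty":0.09, "finger_gap":85}])

```text
time: 14.65
ee_pos: [496.9, -62.7, 207.7]
tcp_rot: [-0.036, 0.999, -0.001, 0.002]
contact_force: [-0.0, 0.4, 0.2]
finger_gap: 85.0
finger_force: 0.0
```

Emit:
run_rows(rows=[{"tx":0.0125, "ty":0.09, "finger_gap":85}, {"tx":0.0125, "ty":0.09, "finger_gap":85}, {"tx":0.0125, "ty":0.09, "finger_gap":85}, {"tx":0.0125, "ty":0.09, "finger_gap":85}, {"tx":0.0075, "ty":0.09, "finger_gap":85}])

```text
time: 15.07
ee_pos: [457.8, 117.6, 205.9]
tcp_rot: [-0.038, 0.999, -0.0, 0.0]
contact_force: [0.8, 0.2, -0.4]
finger_gap: 85.0
finger_force: 0.0
```

Emit:
run_rows(rows=[{"ty":0.06, "finger_gap":85}, {"finger_gap":85}, {"finger_gap":85}, {"finger_gap":85}])

```text
time: 15.4
ee_pos: [457.1, 139.3, 205.5]
tcp_rot: [-0.038, 0.999, -0.0, -0.0]
contact_force: [-0.5, -0.6, -0.9]
finger_gap: 84.8
finger_force: 0.0
```

```bash
python3 b.py w5; python3 g.py 454.7 141.1 47
```

```text
[425. 188.] 5526 c 443.4 262.6 r 32.4 bbox [411. 231.  36.] [475. 293.  70.]
[271. 191.] 4909 c 454.7 141.0 r 32.1 bbox [423. 109.  37.] [486. 172.  65.]
pos [457.2 138.8 205.5] yaw 0.0751 tool delta [  2.2   2.6 158.5]
```

Scaled: 35 mm / 400 = 0.0875, 25 mm / 400 = 0.0625.

Emit:
run_rows(rows=[{"tx":0.005, "ty":0.005, "tz":0.0875, "finger_gap":85}, {"tz":0.0875, "finger_gap":85}, {"tz":0.0875, "finger_gap":85}, {"tz":0.0625, "finger_gap":85}, {"finger_gap":85}])

```text
time: 15.87
ee_pos: [451.9, 138.9, 71.5]
tcp_rot: [-0.037, 0.999, -0.002, -0.005]
contact_force: [-0.1, -0.7, -0.3]
finger_gap: 85.0
finger_force: 0.0
```

Emit:
run_rows(rows=[{"finger_gap":85}, {"finger_gap":85}])

```text
time: 16.03
ee_pos: [456.1, 141.8, 77.0]
tcp_rot: [-0.038, 0.999, 0.0, 0.001]
contact_force: [0.8, 0.6, 0.1]
finger_gap: 84.9
finger_force: 0.0
```

```bash
python3 g.py 454.7 141.1 47
```

```text
pos [456.1 141.8  77. ] yaw 0.0757 tool delta [ 1.6 -0.6 30. ]
```

Scaled: 15 mm / 400 = 0.0375, 13 mm / 400 = 0.0325.

Emit:
run_rows(rows=[{"tx":0.0025, "tz":0.0375, "finger_gap":85}, {"tz":0.0325, "finger_gap":85}, {"tz":0.005, "finger_gap":85}, {"finger_gap":85}, {"finger_gap":20}])

```text
time: 16.45
ee_pos: [455.0, 142.2, 47.2]
tcp_rot: [-0.038, 0.999, 0.0, 0.001]
contact_force: [0.5, 0.5, 0.0]
finger_gap: 75.1
finger_force: 0.0
```

Emit:
run_rows(rows=[{"finger_gap":20}, {"finger_gap":20}, {"finger_gap":20}, {"finger_gap":20}, {"finger_gap":20}])

```text
time: 16.87
ee_pos: [455.0, 142.2, 47.9]
tcp_rot: [-0.038, 0.999, -0.0, 0.001]
contact_force: [-2.8, -1.9, 13.6]
finger_gap: 59.8
finger_force: 61.9
```

Emit:
run_rows(rows=[{"tz":-0.0375, "finger_gap":20}, {"tz":-0.0875, "finger_gap":20}, {"tz":-0.0875, "finger_gap":20}, {"tz":-0.075, "finger_gap":20}, {"finger_gap":20}])

```text
time: 17.28
ee_pos: [457.5, 143.9, 167.0]
tcp_rot: [-0.039, 0.999, 0.001, 0.006]
contact_force: [0.0, 0.8, -1.0]
finger_gap: 59.7
finger_force: 65.1
```

```bash
python3 g.py 518.3 -216 160
```

```text
pos [457.5 143.9 167. ] yaw 0.0771 tool delta [ -32.8 -363.5    6.7]
```

Scaled: -36 mm / 400 = -0.09.

Emit:
run_rows(rows=[{"ty":-0.09, "finger_gap":20}, {"ty":-0.09, "finger_gap":20}, {"ty":-0.09, "finger_gap":20}, {"ty":-0.09, "finger_gap":20}, {"ty":-0.09, "finger_gap":20}])

```text
time: 17.7
ee_pos: [467.5, -39.2, 161.0]
tcp_rot: [-0.039, 0.999, -0.0, 0.0]
contact_force: [1.2, -0.1, -1.2]
finger_gap: 60.0
finger_force: 65.1
```

Emit:
run_rows(rows=[{"tx":-0.015, "ty":-0.09, "finger_gap":20}, {"tx":-0.02, "ty":-0.09, "finger_gap":20}, {"tx":-0.02, "ty":-0.09, "finger_gap":20}, {"tx":-0.02, "ty":-0.09, "finger_gap":20}, {"tx":-0.01, "ty":-0.07, "finger_gap":20}])

```text
time: 18.12
ee_pos: [515.4, -209.8, 160.9]
tcp_rot: [-0.037, 0.999, -0.001, 0.001]
contact_force: [-0.1, 0.8, 0.2]
finger_gap: 59.6
finger_force: 65.1
```

Emit:
run_rows(rows=[{"ty":-0.025, "finger_gap":20}, {"finger_gap":20}, {"finger_gap":20}, {"finger_gap":20}])

```text
time: 18.45
ee_pos: [515.5, -214.0, 160.8]
tcp_rot: [-0.04, 0.999, 0.001, -0.0]
contact_force: [-0.3, -0.8, -0.4]
finger_gap: 59.9
finger_force: 65.1
```

```bash
python3 g.py 518.3 -216 62
```

```text
pos [ 515.5 -214.   160.8] yaw 0.08 tool delta [-2.6 -2.3 98.7]
```

Scaled: 30 mm / 400 = 0.075, 20 mm / 400 = 0.05.

Emit:
run_rows(rows=[{"tx":-0.0075, "ty":-0.005, "tz":0.075, "finger_gap":20}, {"tz":0.075, "finger_gap":20}, {"tz":0.05, "finger_gap":20}, {"tz":0.0175, "finger_gap":20}, {"finger_gap":20}])

```text
time: 18.87
ee_pos: [517.8, -215.8, 72.4]
tcp_rot: [-0.04, 0.999, 0.001, -0.002]
contact_force: [-0.3, 0.2, 0.1]
finger_gap: 59.6
finger_force: 65.1
```

Emit:
run_rows(rows=[{"finger_gap":20}, {"finger_gap":20}])

```text
time: 19.03
ee_pos: [520.1, -217.6, 75.4]
tcp_rot: [-0.039, 0.999, -0.0, 0.001]
contact_force: [0.3, 0.3, -0.4]
finger_gap: 59.6
finger_force: 65.1
```

```bash
python3 g.py 518.3 -216 61.5
```

```text
pos [ 520.1 -217.6   75.4] yaw 0.0784 tool delta [ 1.8  1.8 13.9]
```

Scaled: 8 mm / 400 = 0.02, 6 mm / 400 = 0.015.

Emit:
run_rows(rows=[{"tx":0.005, "ty":0.0025, "tz":0.02, "finger_gap":20}, {"tz":0.015, "finger_gap":20}, {"finger_gap":20}, {"finger_gap":20}])

```text
time: 19.37
ee_pos: [517.2, -217.3, 60.1]
tcp_rot: [-0.039, 0.999, -0.0, 0.001]
contact_force: [0.1, -0.4, 2.0]
finger_gap: 59.7
finger_force: 65.3
```

Emit:
run_rows(rows=[{"finger_gap":74}, {"finger_gap":74}, {"finger_gap":74}, {"tz":-0.0375, "finger_gap":74}, {"tz":-0.075, "finger_gap":74}])

```text
time: 19.78
ee_pos: [514.0, -216.5, 102.0]
tcp_rot: [-0.039, 0.999, 0.002, -0.004]
contact_force: [0.8, -0.5, 0.2]
finger_gap: 74.0
finger_force: 0.0
```

Emit:
run_rows(rows=[{"tz":-0.095, "finger_gap":85}, {"tz":-0.095, "finger_gap":85}, {"tz":-0.0625, "finger_gap":85}, {"tx":0.0125, "ty":0.095, "finger_gap":85}, {"tx":0.0125, "ty":0.095, "finger_gap":85}])

```text
time: 20.2
ee_pos: [501.9, -143.7, 207.6]
tcp_rot: [-0.036, 0.999, -0.001, 0.002]
contact_force: [0.6, 2.1, -0.7]
finger_gap: 84.7
finger_force: 0.0
```

```bash
python3 g.py 443.4 262.6 200
```

```text
pos [ 501.9 -143.7  207.6] yaw 0.0713 tool delta [ 29.5 409.5   6.7]
```

Scaled: 38 mm / 400 = 0.095, 3 mm / 400 = 0.0075.

Emit:
run_rows(rows=[{"tx":0.0075, "ty":0.095, "finger_gap":85}, {"tx":0.0075, "ty":0.095, "finger_gap":85}, {"tx":0.0075, "ty":0.095, "finger_gap":85}, {"tx":0.0075, "ty":0.095, "finger_gap":85}, {"tx":0.0075, "ty":0.095, "finger_gap":85}])

```text
time: 20.62
ee_pos: [470.6, 47.6, 205.9]
tcp_rot: [-0.038, 0.999, -0.0, 0.0]
contact_force: [0.5, 0.6, -0.2]
finger_gap: 85.1
finger_force: 0.0
```

Emit:
run_rows(rows=[{"tx":0.0075, "ty":0.095, "finger_gap":85}, {"tx":0.0075, "ty":0.095, "finger_gap":85}, {"tx":0.0075, "ty":0.095, "finger_gap":85}, {"tx":0.0075, "ty":0.095, "finger_gap":85}, {"tx":0.0075, "ty":0.095, "finger_gap":85}])

```text
time: 21.03
ee_pos: [441.1, 235.8, 205.8]
tcp_rot: [-0.038, 0.999, -0.0, 0.0]
contact_force: [0.4, 0.1, 0.9]
finger_gap: 84.8
finger_force: 0.0
```

Emit:
run_rows(rows=[{"ty":0.0625, "finger_gap":85}, {"finger_gap":85}, {"finger_gap":85}, {"finger_gap":85}])

```text
time: 21.37
ee_pos: [439.9, 258.2, 205.4]
tcp_rot: [-0.038, 0.999, -0.001, -0.0]
contact_force: [0.3, -0.3, 0.4]
finger_gap: 84.9
finger_force: 0.0
```

```bash
python3 b.py w6; python3 g.py 443.4 262.6 47
```

```text
[275. 199.] 5019 c 443.6 263.2 r 32.6 bbox [411. 231.  37.] [475. 295.  70.]
pos [440.1 257.6 205.4] yaw 0.0752 tool delta [ -3.7   5.  158.4]
```

Scaled: 35 mm / 400 = 0.0875, 25 mm / 400 = 0.0625.

Emit:
run_rows(rows=[{"tx":-0.0075, "ty":0.0125, "tz":0.0875, "finger_gap":85}, {"tz":0.0875, "finger_gap":85}, {"tz":0.0875, "finger_gap":85}, {"tz":0.0625, "finger_gap":85}, {"finger_gap":85}])

```text
time: 21.83
ee_pos: [440.2, 260.2, 71.2]
tcp_rot: [-0.037, 0.999, -0.003, -0.004]
contact_force: [-0.1, 0.0, -0.8]
finger_gap: 85.2
finger_force: 0.0
```

Emit:
run_rows(rows=[{"finger_gap":85}, {"finger_gap":85}])

```text
time: 22.0
ee_pos: [443.6, 264.4, 77.2]
tcp_rot: [-0.038, 0.999, 0.0, 0.001]
contact_force: [0.3, 0.0, -0.1]
finger_gap: 84.9
finger_force: 0.0
```

```bash
python3 g.py 443.4 263 47
```

```text
pos [443.6 264.4  77.2] yaw 0.0757 tool delta [ 0.4 -1.4 30.2]
```

Careful with the scale: shifts go in shares of 400 mm and turns go in shares of 180 degrees. That gives: 15 mm / 400 = 0.0375, 13 mm / 400 = 0.0325.

Emit:
run_rows(rows=[{"ty":-0.0025, "tz":0.0375, "finger_gap":85}, {"tz":0.0325, "finger_gap":85}, {"tz":0.005, "finger_gap":85}, {"finger_gap":85}, {"finger_gap":20}])

```text
time: 22.42
ee_pos: [442.9, 263.8, 46.5]
tcp_rot: [-0.039, 0.999, 0.0, 0.001]
contact_force: [-0.1, 0.1, -0.4]
finger_gap: 74.8
finger_force: 0.0
```

Emit:
run_rows(rows=[{"finger_gap":20}, {"finger_gap":20}, {"finger_gap":20}, {"finger_gap":20}, {"finger_gap":20}])

```text
time: 22.83
ee_pos: [443.0, 264.2, 47.3]
tcp_rot: [-0.039, 0.999, 0.0, 0.001]
contact_force: [-2.5, -0.4, 6.5]
finger_gap: 59.9
finger_force: 63.9
```

Emit:
run_rows(rows=[{"tz":-0.0375, "finger_gap":20}, {"tz":-0.0875, "finger_gap":20}, {"tz":-0.0875, "finger_gap":20}, {"tz":-0.0875, "finger_gap":20}, {"finger_gap":20}])

```text
time: 23.25
ee_pos: [445.6, 266.7, 172.7]
tcp_rot: [-0.039, 0.999, 0.003, 0.006]
contact_force: [0.2, 1.0, -0.3]
finger_gap: 59.7
finger_force: 65.1
```

```bash
python3 g.py 455.2 -178.7 165
```

```text
pos [445.6 266.7 172.7] yaw 0.0775 tool delta [  25.  -444.8    4.9]
```

Scaled: -38 mm / 400 = -0.095, 2 mm / 400 = 0.005.

Emit:
run_rows(rows=[{"tx":0.005, "ty":-0.095, "finger_gap":20}, {"tx":0.005, "ty":-0.095, "finger_gap":20}, {"tx":0.005, "ty":-0.095, "finger_gap":20}, {"tx":0.005, "ty":-0.095, "finger_gap":20}, {"tx":0.005, "ty":-0.095, "finger_gap":20}])

```text
time: 23.67
ee_pos: [446.9, 71.6, 166.0]
tcp_rot: [-0.039, 0.999, -0.0, 0.0]
contact_force: [1.1, -0.3, 0.5]
finger_gap: 59.6
finger_force: 65.1
```

Emit:
run_rows(rows=[{"tx":0.005, "ty":-0.095, "finger_gap":20}, {"tx":0.005, "ty":-0.095, "finger_gap":20}, {"tx":0.005, "ty":-0.095, "finger_gap":20}, {"tx":0.005, "ty":-0.095, "finger_gap":20}, {"tx":0.005, "ty":-0.095, "finger_gap":20}])

```text
time: 24.08
ee_pos: [451.5, -118.8, 166.1]
tcp_rot: [-0.039, 0.999, -0.0, 0.0]
contact_force: [0.2, 0.1, 0.5]
finger_gap: 60.2
finger_force: 65.1
```

Emit:
run_rows(rows=[{"tx":0.01, "ty":-0.09, "finger_gap":20}, {"ty":-0.055, "finger_gap":20}, {"finger_gap":20}, {"finger_gap":20}, {"finger_gap":20}])

```text
time: 24.5
ee_pos: [452.3, -174.0, 165.8]
tcp_rot: [-0.039, 0.999, 0.0, 0.0]
contact_force: [1.1, 1.1, -0.4]
finger_gap: 59.8
finger_force: 65.1
```

```bash
python3 g.py 455.2 -178.7 61; python3 -c "
from h import *
snap('wrist','w7')"
```

```text
pos [ 452.3 -174.   165.8] yaw 0.0784 tool delta [ -2.5  -4.9 104.8]
```

View pics/w7.png

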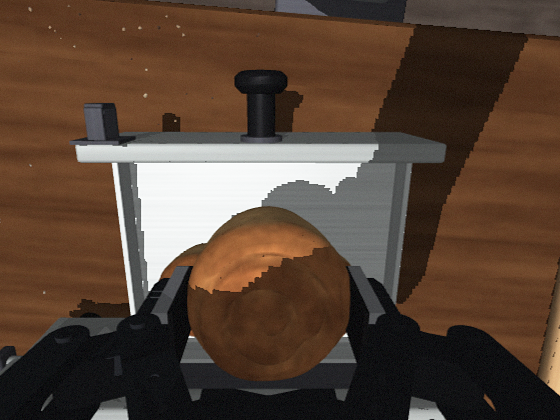

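The drawer, knob and one placed bun at (185,262) are visible, but the other placed bun isn't where I'd expect it. Checking with the other cameras.

```bash
python3 - <<'E'
from h import *
snap('scene','s1');snap('side','d1')
a=cv2.imread('pics/s1.png')[170:290,230:390];b=cv2.imread('pics/d1.png')[150:350,180:340]
cv2.imwrite('pics/c1.png',np.hstack([cv2.resize(a,(400,300),interpolation=2),cv2.resize(b,(240,300),interpolation=2)]))
for f in ['s1','d1']:
    P,z,img=load(f);h=img.astype(int)
    m=(z>0)&(P[...,2]>20)&(P[...,2]<100)&(P[...,0]>360)&(P[...,0]<640)&(P[...,1]>-290)&(P[...,1]<350)&(h[...,0]-h[...,2]>60)
    n,l,st,c=cv2.connectedComponentsWithStats(m.astype(np.uint8))
    for i in range(1,n):
        if st[i,4]>15: q=P[l==i]; print(f,c[i].round(),st[i,4],q.min(0).round(),q.max(0).round())
E
```

```text
s1 [209. 226.] 1153 [372.  76.  20.] [638. 350.  27.]
s1 [226. 206.] 16 [611. 218.  20.] [634. 245.  26.]
s1 [245. 218.] 89 [537.  94.  20.] [639. 149.  27.]
s1 [295. 247.] 154 [ 476. -163.   36.] [ 507. -112.   80.]
s1 [319. 252.] 277 [ 479. -248.   37.] [ 540. -193.   80.]
d1 [308. 211.] 182 [ 484. -267.   42.] [ 539. -135.   77.]
d1 [303. 227.] 99 [ 482. -119.   40.] [522. -97.  71.]
```

View pics/c1.png

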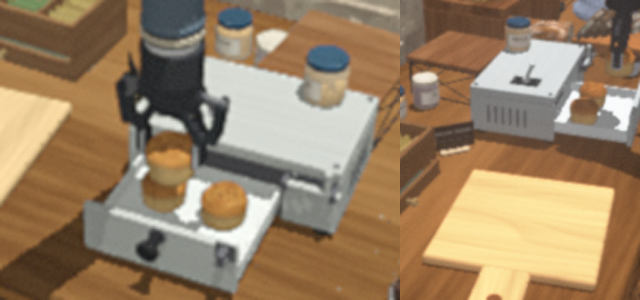

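Both placed buns stand in the drawer, so the finger was simply hiding one. Placing the third at the front centre.

Scaled: 30 mm / 400 = 0.075, 20 mm / 400 = 0.05.

Emit:
run_rows(rows=[{"tx":-0.0025, "ty":-0.0125, "tz":0.075, "finger_gap":20}, {"tz":0.075, "finger_gap":20}, {"tz":0.05, "finger_gap":20}, {"tz":0.025, "finger_gap":20}, {"finger_gap":20}])

```text
time: 25.07
ee_pos: [452.6, -178.6, 74.0]
tcp_rot: [-0.04, 0.999, 0.001, -0.002]
contact_force: [-0.6, 0.1, -0.6]
finger_gap: 59.9
finger_force: 65.1
```

Emit:
run_rows(rows=[{"finger_gap":20}, {"finger_gap":20}])

```text
time: 25.23
ee_pos: [454.9, -179.8, 77.0]
tcp_rot: [-0.039, 0.999, -0.0, 0.001]
contact_force: [0.2, 0.2, 0.4]
finger_gap: 59.7
finger_force: 65.1
```

```bash
python3 g.py 454 -178.7 60.5
```

```text
pos [ 454.9 -179.8   77. ] yaw 0.078 tool delta [ 0.9  1.2 16.5]
```

Scaled: 9 mm / 400 = 0.0225, 7 mm / 400 = 0.0175.

Emit:
run_rows(rows=[{"ty":0.0025, "tz":0.0225, "finger_gap":20}, {"tz":0.0175, "finger_gap":20}, {"finger_gap":20}, {"finger_gap":20}])

```text
time: 25.57
ee_pos: [453.5, -179.0, 59.6]
tcp_rot: [-0.039, 0.999, 0.0, -0.0]
contact_force: [-0.1, 0.7, 0.3]
finger_gap: 60.0
finger_force: 65.1
```

Emit:
run_rows(rows=[{"finger_gap":76}, {"finger_gap":76}, {"finger_gap":76}, {"tz":-0.0375, "finger_gap":76}, {"tz":-0.075, "finger_gap":76}])

```text
time: 25.98
ee_pos: [451.2, -178.3, 102.7]
tcp_rot: [-0.039, 0.999, 0.002, -0.003]
contact_force: [0.1, -0.7, 0.1]
finger_gap: 76.0
finger_force: 0.0
```

Emit:
run_rows(rows=[{"tz":-0.095, "finger_gap":76}, {"tz":-0.095, "finger_gap":76}, {"tz":-0.095, "finger_gap":76}, {"finger_gap":50}, {"finger_gap":50}])

```text
time: 26.4
ee_pos: [454.9, -179.5, 221.1]
tcp_rot: [-0.038, 0.999, -0.001, 0.002]
contact_force: [0.1, -0.9, -0.8]
finger_gap: 53.4
finger_force: 0.0
```

```bash
python3 b.py w8 ; python3 - <<'E'
from h import *
P,z,img=load('w8');h=img.astype(int)
c=np.array([493.1,-175.8]);th=.077;ex=np.array([np.cos(th),np.sin(th)]);ey=np.array([-ex[1],ex[0]])
m=(z>0)&(P[...,2]>50)&(P[...,2]<90)&(P[...,0]>360)&(P[...,0]<600)&(P[...,1]>-290)&(P[...,1]<-50)&(h[...,0]-h[...,2]>50)
n,l,st,cc=cv2.connectedComponentsWithStats(m.astype(np.uint8))
for i in range(1,n):
    if st[i,4]>100: 
        q=P[l==i];(x,y),r=cv2.minEnclosingCircle(q[:,:2].astype(np.float32));d=np.array([x,y])-c; print(cc[i].round(),st[i,4],d@ex,d@ey,r,q[:,2].max())
E
python3 g.py 391 -182.8 140
```

```text
[270. 187.] 4130 -39.98396236515161 -0.662341164517442 31.82781982421875 80.80388374956414
[221. 257.] 3580 18.479487301608433 -42.47787758657349 31.371686935424805 76.64186845356915
[351. 240.] 716 -5.079983698096198 61.57162892003723 21.88479232788086 81.5722330282805
pos [ 453.5 -179.2  219.2] yaw 0.0768 tool delta [62.7  1.3 79.2]
```

View pics/w8.png

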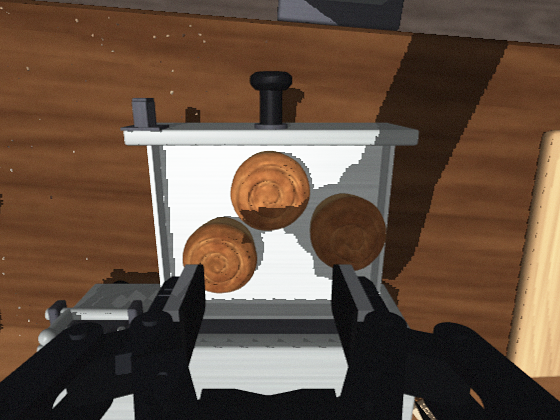

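All three stand: (270,190), (222,256), and (348,231), the last a bit nearer the left wall. I'll check its y against the 78 mm limit.

```bash
python3 - <<'E'
from h import *
P,z,img=load('w8')
c=np.array([493.1,-175.8]);th=.077;ex=np.array([np.cos(th),np.sin(th)]);ey=np.array([-ex[1],ex[0]])
hsv=cv2.cvtColor(img,cv2.COLOR_RGB2HSV)
for box in [(300,185,392,280),(180,210,262,300),(225,145,320,235)]:
    m=np.zeros(z.shape,bool);m[box[1]:box[3],box[0]:box[2]]=1
    m&=(P[...,2]>46)&(P[...,2]<90)&(hsv[...,1]>110)
    q=P[m];d=q[:,:2]-c;(x,y),r=cv2.minEnclosingCircle(np.stack([d@ex,d@ey],1).astype(np.float32)); print(round(x,1),round(y,1),round(r,1),q[:,2].max().round(1),m.sum())
E
```

```text
-17.9 56.4 45.2 81.6 4587
5.1 -33.2 43.2 80.3 4218
-27.7 0.8 43.7 82.2 5268
```

```bash
python3 - <<'E'
from h import *
P,z,img=load('w8')
c=np.array([493.1,-175.8]);th=.077;ex=np.array([np.cos(th),np.sin(th)]);ey=np.array([-ex[1],ex[0]])
for n,u,v in [('Atop',348,228),('Aleft',313,230),('Aright',382,230),('Aup',350,196),('Adown',345,267),('Btop',218,258),('Ctop',268,193),('wallR',390,230),('wallL',160,230)]:
    d=P[v,u,:2]-c; print(n,(d@ex).round(1),(d@ey).round(1),P[v,u,2].round(1))
E
```

```text
Atop -13.9 61.4 77.4
Aleft -8.6 35.1 67.8
Aright -8.9 91.2 68.4
Aup -33.6 66.6 54.0
Adown -48.1 29.5 216.3
Btop 13.5 -42.5 73.9
Ctop -42.6 -1.5 78.4
wallR 16.9 122.0 -1.0
wallL -1.3 -96.0 48.1
```

The left bun is at about (-7, +62) in the floor frame: upright, inside the limits and clear of the others. All in place, so back to the knob.

Scaled: 32 mm / 400 = 0.08, 30 mm / 400 = 0.075.

Emit:
run_rows(rows=[{"tx":0.08, "ty":0.0025, "finger_gap":50}, {"tx":0.075, "tz":0.05, "finger_gap":50}, {"tz":0.075, "finger_gap":50}, {"tz":0.05, "finger_gap":50}, {"finger_gap":50}])

```text
time: 26.87
ee_pos: [387.3, -181.5, 144.2]
tcp_rot: [-0.039, 0.999, 0.003, -0.005]
contact_force: [-0.7, 0.2, -0.7]
finger_gap: 50.0
finger_force: 0.0
```

Emit:
run_rows(rows=[{"finger_gap":50}, {"finger_gap":50}])

```text
time: 27.03
ee_pos: [392.3, -182.6, 148.9]
tcp_rot: [-0.039, 0.999, 0.0, 0.0]
contact_force: [0.0, -0.2, 0.8]
finger_gap: 50.1
finger_force: 0.0
```

```bash
python3 g.py 391 -182.8 81
```

```text
pos [ 392.3 -182.6  148.9] yaw 0.0778 tool delta [ 1.3 -0.2 67.9]
```

Scaled: 25 mm / 400 = 0.0625, 22 mm / 400 = 0.055.

Emit:
run_rows(rows=[{"tx":0.0025, "tz":0.0625, "finger_gap":50}, {"tz":0.055, "finger_gap":50}, {"tz":0.0375, "finger_gap":50}, {"tz":0.0125, "finger_gap":50}, {"finger_gap":50}])

```text
time: 27.45
ee_pos: [391.0, -182.7, 81.6]
tcp_rot: [-0.039, 0.999, 0.0, -0.0]
contact_force: [-0.4, -0.5, 0.4]
finger_gap: 50.2
finger_force: 0.0
```

Emit:
run_rows(rows=[{"finger_gap":0}, {"finger_gap":0}, {"finger_gap":0}, {"finger_gap":0}, {"finger_gap":0}])

```text
time: 27.87
ee_pos: [391.7, -182.9, 83.0]
tcp_rot: [-0.039, 0.999, -0.001, 0.001]
contact_force: [-0.4, 1.5, 5.1]
finger_gap: 13.6
finger_force: 58.5
```

```bash
python3 g.py 548.5 -170.7 83
```

```text
pos [ 391.7 -182.9   83. ] yaw 0.0771 tool delta [-1.573e+02  1.000e-01  3.000e-01]
```

Scaled: -14 mm / 400 = -0.035, -13 mm / 400 = -0.0325.

Emit:
run_rows(rows=[{"tx":-0.0125, "finger_gap":0}, {"tx":-0.0225, "finger_gap":0}, {"tx":-0.0325, "finger_gap":0}, {"tx":-0.035, "finger_gap":0}, {"tx":-0.035, "finger_gap":0}])

```text
time: 28.28
ee_pos: [445.8, -178.7, 83.0]
tcp_rot: [-0.038, 0.999, -0.0, -0.0]
contact_force: [-4.4, 0.5, 7.6]
finger_gap: 13.8
finger_force: 58.6
```

Emit:
run_rows(rows=[{"tx":-0.035, "finger_gap":0}, {"tx":-0.035, "finger_gap":0}, {"tx":-0.035, "finger_gap":0}, {"tx":-0.035, "finger_gap":0}, {"tx":-0.03, "finger_gap":0}])

```text
time: 28.7
ee_pos: [514.2, -173.4, 83.1]
tcp_rot: [-0.038, 0.999, -0.0, 0.0]
contact_force: [-2.6, 1.3, 5.9]
finger_gap: 13.6
finger_force: 58.6
```

Emit:
run_rows(rows=[{"tx":-0.0275, "finger_gap":0}, {"tx":-0.0225, "finger_gap":0}, {"tx":-0.0175, "finger_gap":0}, {"tx":-0.0125, "finger_gap":0}, {"tx":-0.0075, "finger_gap":0}])

```text
time: 29.12
ee_pos: [545.6, -171.0, 83.0]
tcp_rot: [-0.038, 0.999, -0.001, -0.004]
contact_force: [-15.4, 0.9, 19.5]
finger_gap: 13.5
finger_force: 60.0
```

Emit:
run_rows(rows=[{"finger_gap":0}, {"finger_gap":0}, {"finger_gap":0}])

```text
time: 29.37
ee_pos: [545.5, -171.0, 83.0]
tcp_rot: [-0.038, 0.999, -0.001, -0.003]
contact_force: [-9.4, -0.0, 13.3]
finger_gap: 13.4
finger_force: 59.6
```

```bash
python3 g.py 548.5 -170.7 83
```

```text
pos [ 545.5 -171.    83. ] yaw 0.0765 tool delta [-3.   0.1 -0.1]
```

Scaled: -4 mm / 400 = -0.01.

Emit:
run_rows(rows=[{"tx":-0.01, "finger_gap":0}, {"tx":-0.01, "finger_gap":0}, {"finger_gap":0}, {"finger_gap":0}])

```text
time: 29.7
ee_pos: [545.8, -170.9, 82.8]
tcp_rot: [-0.038, 0.999, -0.001, -0.012]
contact_force: [-28.1, 1.1, 30.4]
finger_gap: 13.7
finger_force: 61.4
```

```bash
python3 g.py 548.5 -170.7 83; python3 -c "
from h import *
snap('wrist','w9')"
```

```text
pos [ 545.8 -170.9   82.8] yaw 0.0751 tool delta [-2.7  0.  -0.2]
```

View pics/w9.png

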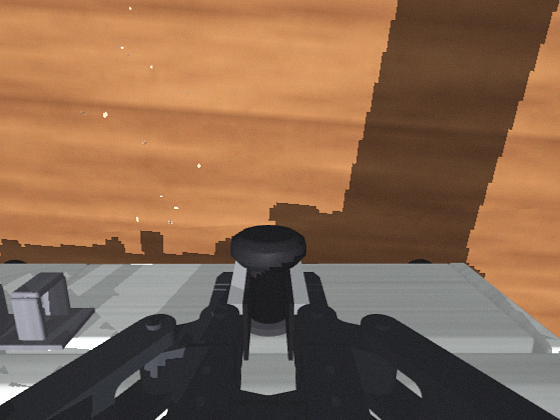

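Rigid stop, and the drawer front looks flush with the warmer. Release and measure how flush it is from above.

Scaled: -15 mm / 400 = -0.0375, 4 mm / 400 = 0.01.

Emit:
run_rows(rows=[{"tx":0.01, "finger_gap":0}, {"tx":0.0075, "finger_gap":45}, {"finger_gap":45}, {"finger_gap":45}, {"tz":-0.0375, "finger_gap":45}])

```text
time: 30.17
ee_pos: [547.7, -170.7, 94.5]
tcp_rot: [-0.038, 0.999, 0.001, -0.002]
contact_force: [-0.5, -0.0, -0.0]
finger_gap: 44.8
finger_force: 0.0
```

Emit:
run_rows(rows=[{"tz":-0.0875, "finger_gap":45}, {"tz":-0.0875, "finger_gap":0}, {"ty":-0.0875, "finger_gap":0}, {"ty":-0.0875, "finger_gap":0}, {"ty":-0.05, "finger_gap":0}])

```text
time: 30.58
ee_pos: [557.7, -264.7, 168.0]
tcp_rot: [-0.037, 0.999, -0.002, 0.002]
contact_force: [-0.3, 0.3, 0.4]
finger_gap: -0.2
finger_force: 0.0
```

Emit:
run_rows(rows=[{"finger_gap":0}, {"finger_gap":0}, {"finger_gap":0}])

```text
time: 30.83
ee_pos: [557.0, -259.1, 166.7]
tcp_rot: [-0.039, 0.999, 0.001, 0.001]
contact_force: [0.2, 1.0, 0.3]
finger_gap: 0.1
finger_force: 0.0
```

```bash
python3 - <<'E'
from h import *
s=env.read_state();print(s['ee_pos']);snap('wrist','wa')
P,z,img=load('wa');m=(z>0)&(P[...,2]>119)&(P[...,2]<130)&(P[...,0]<575)&(P[...,0]>530)&(P[...,1]<-310);q=P[m];print(len(q),q.mean(0) if len(q) else 0)
E
```

```text
[ 557.03313352 -259.05377235  166.67626443]
346 [ 563.2530582  -335.91561761  121.12329055]
```

View pics/wa.png

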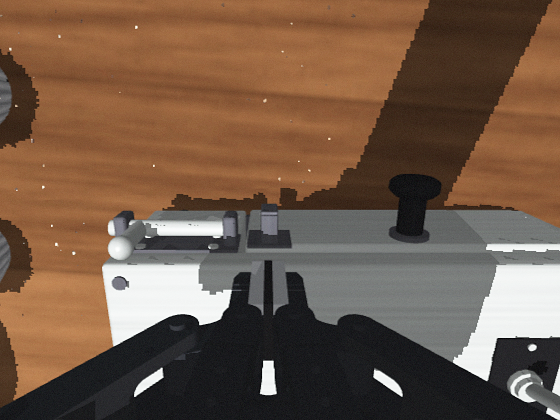

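Drawer flush; the pin is at (120,247), world (564,-336). Go round to its right side.

Scaled: -36 mm / 400 = -0.09, -2 mm / 400 = -0.005.

```bash
python3 g.py 560 -370 118
```

```text
pos [ 557.  -258.5  166.8] yaw 0.0796 tool delta [   5.9 -111.5   48.6]
```

Emit:
run_rows(rows=[{"tx":0.005, "ty":-0.09, "finger_gap":0}, {"tx":0.005, "ty":-0.09, "finger_gap":0}, {"tx":0.005, "ty":-0.09, "finger_gap":0}, {"ty":-0.005, "finger_gap":0}, {"finger_gap":0}])

```text
time: 31.3
ee_pos: [558.4, -372.2, 166.3]
tcp_rot: [-0.037, 0.999, -0.0, 0.0]
contact_force: [0.8, 1.3, 0.8]
finger_gap: -0.4
finger_force: 0.0
```

Emit:
run_rows(rows=[{"finger_gap":0}, {"finger_gap":0}, {"finger_gap":0}])

```text
time: 31.55
ee_pos: [559.6, -367.9, 167.1]
tcp_rot: [-0.04, 0.999, 0.0, 0.0]
contact_force: [-0.6, 0.1, -0.4]
finger_gap: 0.1
finger_force: 0.0
```

```bash
python3 g.py 560 -370 118
```

```text
pos [ 559.6 -367.9  167.1] yaw 0.0809 tool delta [-0.2 -2.2 49.1]
```

Scaled: 20 mm / 400 = 0.05, 18 mm / 400 = 0.045.

Emit:
run_rows(rows=[{"ty":-0.005, "tz":0.05, "finger_gap":0}, {"tz":0.045, "finger_gap":0}, {"tz":0.025, "finger_gap":0}, {"finger_gap":0}, {"finger_gap":0}])

```text
time: 31.97
ee_pos: [559.1, -371.5, 118.6]
tcp_rot: [-0.039, 0.999, 0.0, -0.0]
contact_force: [0.0, 0.3, -0.5]
finger_gap: -0.0
finger_force: 0.0
```

Emit:
run_rows(rows=[{"ty":0.02, "finger_gap":0}, {"ty":0.02, "finger_gap":0}, {"ty":0.02, "finger_gap":0}, {"finger_gap":0}, {"finger_gap":0}])

```text
time: 32.38
ee_pos: [557.5, -347.5, 119.5]
tcp_rot: [-0.039, 0.999, -0.0, 0.0]
contact_force: [-0.0, -0.3, -1.0]
finger_gap: -0.1
finger_force: 0.0
```

```bash
python3 g.py 557 -318 118
```

```text
pos [ 557.5 -347.5  119.5] yaw 0.0787 tool delta [-1.8 29.4  1.5]
```

Scaled: 8 mm / 400 = 0.02, 7 mm / 400 = 0.0175.

Emit:
run_rows(rows=[{"tx":-0.0025, "ty":0.02, "tz":0.0025, "finger_gap":0}, {"ty":0.02, "finger_gap":0}, {"ty":0.0175, "finger_gap":0}, {"ty":0.0125, "finger_gap":0}, {"finger_gap":0}])

```text
time: 32.8
ee_pos: [555.8, -321.8, 118.3]
tcp_rot: [-0.039, 0.999, -0.002, 0.0]
contact_force: [-0.1, -4.5, 1.6]
finger_gap: -0.2
finger_force: 2.2
```

Emit:
run_rows(rows=[{"ty":0.01, "finger_gap":0}, {"ty":0.01, "finger_gap":0}, {"finger_gap":0}, {"finger_gap":0}])

```text
time: 33.13
ee_pos: [555.4, -320.8, 118.6]
tcp_rot: [-0.036, 0.999, -0.006, 0.002]
contact_force: [2.4, -14.7, -2.2]
finger_gap: 0.1
finger_force: 7.7
```

```bash
python3 g.py 557 -318 118
```

```text
pos [ 555.4 -320.8  118.6] yaw 0.0724 tool delta [-1.8  2.7  0.6]
```

Scaled: 4 mm / 400 = 0.01.

Emit:
run_rows(rows=[{"ty":0.01, "finger_gap":0}, {"ty":0.01, "finger_gap":0}, {"finger_gap":0}, {"finger_gap":0}])

```text
time: 33.47
ee_pos: [554.9, -319.5, 119.1]
tcp_rot: [-0.034, 0.999, -0.01, 0.003]
contact_force: [4.8, -26.4, -4.6]
finger_gap: -0.3
finger_force: 13.0
```

Emit:
run_rows(rows=[{"ty":-0.035, "finger_gap":0}, {"ty":-0.035, "finger_gap":0}, {"tz":-0.0625, "finger_gap":0}, {"tz":-0.0625, "finger_gap":0}, {"finger_gap":0}])

```text
time: 33.88
ee_pos: [559.9, -331.9, 172.3]
tcp_rot: [-0.039, 0.999, -0.001, 0.004]
contact_force: [0.5, 0.2, 0.9]
finger_gap: 0.5
finger_force: 0.0
```

Emit:
run_rows(rows=[{"tx":0.05, "finger_gap":0}, {"finger_gap":0}, {"finger_gap":0}, {"finger_gap":0}])

```text
time: 34.22
ee_pos: [537.4, -333.1, 167.4]
tcp_rot: [-0.039, 0.999, 0.001, 0.0]
contact_force: [0.3, 0.1, 1.0]
finger_gap: -0.2
finger_force: 0.0
```

```bash
python3 - <<'E'
from h import *
s=env.read_state();print(s['ee_pos']);snap('wrist','wb')
P,z,img=load('wb');m=(z>0)&(P[...,2]>119)&(P[...,2]<130)&(P[...,0]<575)&(P[...,0]>540)&(P[...,1]<-280)&(P[...,1]>-350);q=P[m];print(len(q),q.mean(0) if len(q) else 0)
E
```

```text
[ 537.41579538 -333.09136242  167.42375882]
314 [ 560.4491546  -303.24351125  121.14920539]
```

View pics/wb.png

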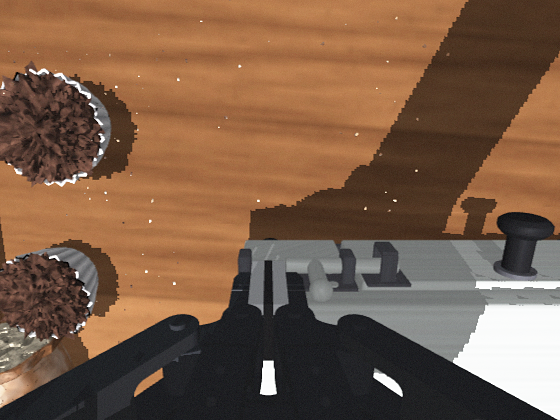

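The bolt is home: pin back at world (560,-303), 33 mm travel, rod end in the keeper at (385,262). Now the toggle.

Scaled: 36 mm / 400 = 0.09, -10 mm / 400 = -0.025.

```bash
python3 g.py 584 -100 164
```

```text
pos [ 537.6 -333.1  167.4] yaw 0.0783 tool delta [-64.5 228.8   3.7]
```

Emit:
run_rows(rows=[{"ty":0.09, "finger_gap":0}, {"tx":-0.0125, "ty":0.09, "finger_gap":0}, {"tx":-0.025, "ty":0.09, "finger_gap":0}, {"tx":-0.025, "ty":0.09, "finger_gap":0}, {"tx":-0.025, "ty":0.09, "finger_gap":0}])

```text
time: 34.68
ee_pos: [558.5, -149.5, 167.7]
tcp_rot: [-0.039, 0.999, 0.0, 0.0]
contact_force: [0.7, -0.2, 0.4]
finger_gap: 0.0
finger_force: 0.0
```

Emit:
run_rows(rows=[{"tx":-0.025, "ty":0.075, "finger_gap":0}, {"tx":-0.025, "ty":0.0375, "finger_gap":0}, {"finger_gap":0}, {"finger_gap":0}, {"finger_gap":0}])

```text
time: 35.1
ee_pos: [574.3, -106.3, 167.4]
tcp_rot: [-0.038, 0.999, -0.0, -0.0]
contact_force: [-0.9, 0.5, 0.4]
finger_gap: 0.0
finger_force: 0.0
```

```bash
python3 g.py 584 -100 164
```

```text
pos [ 574.3 -106.3  167.4] yaw 0.0765 tool delta [-10.2   5.5   3.4]
```

Scaled: -10 mm / 400 = -0.025, -8 mm / 400 = -0.02.

Emit:
run_rows(rows=[{"tx":-0.025, "ty":0.0125, "tz":0.015, "finger_gap":0}, {"finger_gap":0}, {"tx":-0.02, "finger_gap":0}, {"tx":-0.02, "finger_gap":0}, {"finger_gap":0}])

```text
time: 35.52
ee_pos: [601.5, -98.8, 161.8]
tcp_rot: [-0.038, 0.999, 0.0, 0.001]
contact_force: [-1.2, 0.1, -0.5]
finger_gap: 0.2
finger_force: 0.1
```

Emit:
run_rows(rows=[{"tx":-0.02, "finger_gap":0}, {"tx":-0.02, "finger_gap":0}, {"tx":-0.02, "finger_gap":0}, {"finger_gap":0}, {"finger_gap":0}])

```text
time: 35.93
ee_pos: [624.5, -96.2, 161.7]
tcp_rot: [-0.039, 0.999, 0.0, 0.0]
contact_force: [-0.1, 0.6, 0.1]
finger_gap: -0.0
finger_force: 0.0
```

```bash
python3 g.py 632 -97 164
```

```text
pos [624.5 -96.2 161.7] yaw 0.0776 tool delta [-7.4 -1.3 -2.3]
```

Push a little further, then retreat and check.

Emit:
run_rows(rows=[{"tx":-0.0175, "finger_gap":0}, {"finger_gap":0}, {"finger_gap":0}, {"tx":0.0625, "tz":-0.0125, "finger_gap":0}, {"tx":0.075, "tz":-0.075, "finger_gap":0}])

```text
time: 36.35
ee_pos: [574.8, -99.9, 192.1]
tcp_rot: [-0.039, 0.999, 0.002, -0.003]
contact_force: [-0.5, -0.4, 0.1]
finger_gap: -0.2
finger_force: 0.0
```

Emit:
run_rows(rows=[{"tz":-0.0875, "finger_gap":0}, {"tx":0.075, "tz":-0.0875, "finger_gap":0}, {"tx":0.075, "ty":-0.05, "finger_gap":0}, {"finger_gap":0}, {"finger_gap":0}])

```text
time: 36.77
ee_pos: [520.7, -126.4, 263.8]
tcp_rot: [-0.037, 0.999, -0.001, 0.001]
contact_force: [0.2, 0.6, -0.5]
finger_gap: -0.0
finger_force: 0.0
```

```bash
python3 - <<'E'
from h import *
snap('wrist','wc');snap('side','d2');snap('scene','s2')
for f in ['wc','d2']:
    P,z,img=load(f);m=(z>0)&(P[...,2]>135)&(P[...,2]<165)&(P[...,0]<670)&(P[...,0]>600)&(P[...,1]<-80)&(P[...,1]>-125);q=P[m];print(f,len(q),q.mean(0) if len(q) else 0,q.max(0) if len(q) else 0)
a=cv2.imread('pics/wc.png');b=cv2.imread('pics/d2.png')[150:260,210:350]
cv2.imwrite('pics/c2.png',np.hstack([cv2.resize(a,(400,300)),cv2.resize(b,(380,300),interpolation=2)]))
print(env.read_state()['time'])
E
```

```text
wc 0 0 0
d2 21 [640.63623711 -97.15850938 147.3877846 ] [647.42775629 -92.84506201 159.05772938]
36.9167
```

View pics/c2.png

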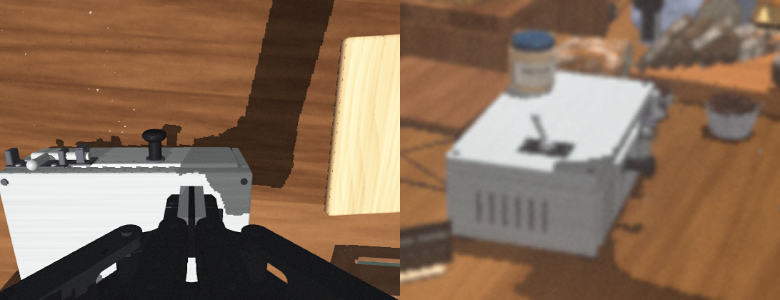

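The toggle now leans to the back (tip x about 645), the drawer is shut and the bolt is home. Handing in.

Emit:
run_rows(rows=[{"finger_gap":0}, {"finger_gap":0}, {"finger_gap":0}, {"finger_gap":0}, {"finger_gap":0}])

```text
time: 37.33
ee_pos: [521.3, -124.4, 262.6]
tcp_rot: [-0.039, 0.999, 0.0, -0.0]
contact_force: [-0.2, -0.3, -1.0]
finger_gap: -0.0
finger_force: 0.0
```

```bash
python3 -c "
from plant import env
print(env.job_done())"
```

```text
the job is handed in; nothing more can be done
None
```

I handed the job in after about 37 s of robot time: the three buns present were standing in the drawer when I pushed it home, the bolt is slid home again, and the toggle is over to on; no verdict was printed.

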